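# Lock a charged battery module into its dock

## Task

Load the battery module with the green fin into the charging dock: set it on the dock's front apron with its keeper end facing the bay, then slide it in under the lips until the spring catch clicks into the notch in its side. Then swing the red-barred wire loop over the keeper on the module and press the red-tipped latch lever down flat, over centre, so that the module is drawn tight onto the contacts. Leave the module with the orange fin and everything else on the table where they are.

Things in the scene. Friction and masses are not known exactly. Their poses are not given: they have to be found in the camera images.
- dock: White charging dock, fixed to the table, 230 mm long (its x), 104 mm wide (124 at the flared cheeks; the catch knob reaches 92 mm to its +y side). Origin under the middle of its base slab; +x is the direction in which the module slides in, z up. Apron floor 12 mm above the table from x = -115 mm; end wall of the bay at x = +36; behind it the rear housing, 46 mm high, with the draw latch, to x = +115.
- dock_apron (a point): Point on the apron floor, centre line, dock x = -85 mm: a module set down flat with its origin here lies free in the mouth. Two flared cheeks, up to 28 mm over the table, lead in from 53 mm half-width at dock x = -57 to 39.5 mm at x = -20; from there a straight channel 79 mm wide.
- dock_bay (a point): Point on the channel floor, centre line, dock x = -20 mm: where the module's origin lies when it has clicked. Push it 3 mm beyond (hard stop 5 mm beyond) and let it spring back onto the catch; the latch then draws it to 4 mm beyond. From dock x = +10 on two lips (undersides 24 mm, tops 29 mm above the table) cover the channel's sides, so the module goes in only by sliding.
- contact_face (a point): Face of the sprung contact block in the bay, at dock x = +22 mm when free; it pushes back at the nose with 1 N at first touch and 0.5 N more per mm.
- green_module_fin (a point): Centre of the green grip fin of the module to load. The fin stands on top of the module, runs along its x, 50 mm long, 14 mm thick (its y) and 28 mm high: from 40 to 68 mm above the module's underside. This point is 54 mm above the underside and 20 mm behind (-x of) the module's middle.
- module_base (a point): Origin of the green module: under its middle, on its underside. Its +x axis points to the nose, the end with the steel keeper, which goes into the dock first. 100 mm long (x), about 0.45 kg; black base flange 76 mm wide, 10 mm high; grey body 56 mm wide up to 40 mm; on it the fin and the keeper. Notch for the catch in the flange's +y side, from 6 mm behind to 25 mm ahead of the middle.
- keeper (a point): Seat in front of the steel keeper lug of the green module, where the loop's bar lies when hooked: on the module's centre line, 26 mm ahead of its middle, 44 mm above its underside (4 mm over the body's top). The lug, 16 mm wide, stands directly on the +x side of this point to 12 mm above the body's top and leans 12 degrees over it.
- catch (a joint): Spring catch on the dock's +y wall, a bolt with a sloped front, in m: 0 = sprung out 7 mm into the channel (under the flange's top height), grows to 0.009 as it is pushed aside. Its holding face is at dock x = +5 mm. Pushing the module past it takes about 5 to 10 N.
- catch_nose (a point): Tip of the spring catch, in the channel's left wall, 18 mm above the table.
- lever (a joint): Draw latch lever, in rad: 0 = pressed flat, pointing to the dock's +x; 1.57 = upright (starts near there). Stays where it is left by friction (0.02 N m) until the hooked loop's pull carries it over centre in its last 0.2 rad. Pressing it takes about 2 to 5 N near its tip.
- lever_pivot (a point): Pivot of the lever, on the dock's centre line at dock x = +50.4 mm, 57.5 mm above the table; axis along dock y.
- lever_tip (a point): Red end of the lever, 52 mm from its pivot; the lever is 20 mm wide, 6 to 7 mm thick and ends 57 mm from the pivot.
- loop (a joint): Wire loop hinged to the lever, rad: 0 = along the lever, grows as it swings to the dock's -x side, over the module; about 1.9 hooked with the lever upright, 3.1 with it flat. Hinge: 16 mm along the lever from its pivot, 3 mm off on its under (away) side. Light friction holds it near upright; 40 degrees forward of upright it falls by itself, just in front of the keeper of a clicked module.
- loop_bar (a point): Middle of the red bar at the loop's end: 8 mm thick, 30 mm long along dock y, 56 mm from the loop's hinge. At the start it is the highest part of the latch.
- orange_module: The module with the orange fin (origin under its middle, same shape as the green one).
- carton_teal: Teal carton, 108x118x128 mm, a bystander; origin under its centre.
- dropper_bottle: Brown dropper bottle, 33x106 mm, a bystander; origin under its centre.
- cup_orange: Specimen cup with orange lid, 55x72 mm, a bystander; origin under its centre.
- label_roll: Roll of white labels, 72x30 mm, a bystander; origin under its centre.
- bench_timer: White countdown timer, 64x62x22 mm, a bystander; origin under its centre.
- gauze_pack: Flat white pad pouch, 62x78x6 mm, a bystander; origin under its centre.
Things that resemble listed ones, but are neither listed nor needed, are in the scene too. What is shaped like the part that bears green_module_fin but turquoise is not meant.

How it is judged:
By the outcome, as a careful person would: the job done as asked, in the order asked, and still so for the second after the job is handed in, with the robot touching nothing.
It also fails if it takes over 64 s, if anything falls off the work surface, if the arm or the gripper's body presses on something with over 40 N, if the wrist force passes 120 N, or if a joint passes its speed limit or range.

## Robot

A 7-joint arm with a two-finger parallel gripper is mounted at the origin on a cart in front of the work surface, level with it; the furniture and walls round the work are solid. World frame = base frame: x ahead of the robot, y to its left, z up, the work surface at z = 0. Lengths are in mm, angles in rad, forces in N, time in s.
With the tool pointing down it reaches from about 400 to 875 mm from the base axis. Payload 4.4 kg.
Tool frame: the origin (TCP) lies on the centre line of the jaws, within the pads' length; the fingertips stand 25 mm ahead of it and the grasp point (between the pads) lies 6 mm ahead of it; x points along the fingers, y is the direction in which the jaws open and shut, and the axes are right-handed (so a half turn about x gives the same grasp; the last joint's range is limited). The gripper opens to 85 mm and grips with 20 to 120 N. Pads are 22 mm wide; open, the fingers measure 114 mm over their backs; the gripper's body (76 mm by 85 mm) begins 54 mm behind the grasp point. The pads swing forward as they close: fully open they stand 13 mm farther back than shut.
Start: joints at [-1.216, 0.628, 0.038, 1.517, -0.027, 0.996, -0.02], TCP at [265.498, 593.32, 256.313] pointing down, gripper open.
Joint ranges: [-3.06, 3.06], [-0.37, 2.12], [-1.25, 1.32], [0.18, 2.47], [-1.1, 4.24], [0.23, 1.98], [-2.94, 2.94]. Speed limits (rad/s): [2.57, 2.57, 3.14, 3.14, 3.14, 3.14, 3.14].

## Interface

Orientations are given as [roll, pitch, yaw] about the fixed x, y, z axes, in that order (R = Rz(yaw) Ry(pitch) Rx(roll)).
In Python, from cell import * gives the robot as it stands. The module is installed in compiled form; this text tells all that it offers.
- The arm moves only by the tool jog_arm, never from a script. Its argument "series" is a list of rows, each a list of 3 entries, a list of its own where there are three numbers: the turn, a rotation vector about the tool's x, y, z in degrees, then the shift along the tool's x, y, z in mm, then the gripper's target within -1 to 1 (shut at 1, half-way at 0, fully open at -1). In form: [[[rx, ry, rz], [dx, dy, dz], hand], ...]. A call has 1 to 8 rows; each row shifts and turns the commanded pose from where the row before left it, along the tool's axes as they then stand; what a row does not reach is not made up. A row lasts 1/8 s, in which the tool goes at most 62.5 mm and 10.7 degrees, less where a joint would pass 70% of its speed; a pose out of reach is approached as far as the arm can. A call is refused whole if a number of a shift passes 62.5 or a number of a turn 10.7, either way. A call with a gripper value outside its range is refused whole. The fingers move at their own pace and stop on an object; the grip force is fixed at half the most. Time passes only in rows, so rows that do not move let the fingers close. It gives the time, the measured TCP pose, the force and the opening at its end, in the units of the state.
- read_state(): the state, without advancing time (a new reading comes with each control period).
- get_image(name): name is "scene" or "top" or "wrist"; returns a dict with "img" (384x512x3 uint8, red, green, blue), "range_z" (384x512 float32, mm along the optical axis (not along the pixel's ray), 0 where there is no reading), "fovy" (degrees; the focal length in pixels is half the picture's height over the tangent of half this angle, whatever the lens; pixels are square), "cx", "cy" (the principal point, pixels), "cam_to_world" (4x4, takes a point from camera to world coordinates). Camera axes: x right, y up, looking along -z (the intrinsics and any distortion apply to the point x, -y, -z); pixel columns grow to the right and rows downward; lengths in mm; the calibration is good to about 2 mm. A picture is of the moment at which its call begins.
- finish_job(): hands the job in, once; it reports no verdict.
The state is a dict: "clock": time; "qpos": joint angles; "qd": joint speeds; "tau": joint torques, N m; "eef_pos": TCP position; "tool_rot": TCP orientation; "force": force on the tool from outside, world axes, zero at the start; "torque": the same for the moment, N m; "width": finger opening in mm.
Only numpy, scipy, OpenCV 4.12 (cv2) and the standard library are available. Lean on these libraries where they do the work, as an engineer would, in place of code of your own. Each camera call takes 0.05 s, during which the arm holds its last target. There are 200 camera calls.

## Working session

There is one attempt and no reset: what is moved stays moved. The work goes in short steps, Python scripts to look and compute and a tool call to move; the robot and the scene stay as the last step left them, time stands still between calls to the robot, and variables do not carry over. Pictures are saved under pics/ and viewed, about 8 in all and at most 12, crops included, and the job is handed in when it is done.

Besides the shell and the picture viewer there is one more tool, called after "Call:" as name([rows], argument=value, ...), one row to a line, values as JSON. jog_arm: Moves the arm, as the interface text tells. Its arguments: {"type":"object","properties":{"series":{"type":"array"}},"required":["series"]}

```bash
mkdir -p pics; cat > h.py <<'E'
from cell import *
import numpy as np, cv2
from scipy.spatial.transform import Rotation as R
def cam(n):
    d=get_image(n); return d
def pts(d):
    h,w=d["range_z"].shape; f=h/2/np.tan(np.radians(d["fovy"])/2)
    u,v=np.meshgrid(np.arange(w),np.arange(h)); z=d["range_z"]
    P=np.stack([(u-d["cx"])/f*z,-(v-d["cy"])/f*z,-z,np.ones_like(z)],-1)@np.array(d["cam_to_world"]).T
    P=P[...,:3]; P[z==0]=np.nan; return P
def save(d,name,crop=None,s=1.5):
    im=d["img"]
    if crop: im=im[crop[1]:crop[3],crop[0]:crop[2]]
    im=cv2.resize(im,None,fx=s,fy=s,interpolation=cv2.INTER_CUBIC)
    cv2.imwrite("pics/"+name+".png",im[...,::-1])
E
python3 - <<'E'
from h import *
s=read_state(); print(s)
ims=[]
for n in("top","scene"):
    d=cam(n); np.savez(n+"0.npz",**d); print(n,d["fovy"],d["cx"],d["cy"],np.round(d["cam_to_world"],3).tolist(),[k for k in d])
    save(d,n+"0")
E
```

```text
{'clock': 0.0, 'qpos': array([-1.21579802,  0.6293352 ,  0.03845102,  1.51837635, -0.02702514,
        0.99628695, -0.02000217]), 'qd': array([ 0.00077157, -0.00056768, -0.00062016,  0.00091919, -0.00085321,
       -0.00103159,  0.00104018]), 'tau': array([ 3.88884891e-04, -5.63403511e+01,  1.22620605e+00, -1.93445992e+01,
        1.10840620e-02,  1.08300606e-02, -6.90505615e-06]), 'eef_pos': array([265.25359702, 592.78141751, 255.3936115 ]), 'tool_rot': array([-1.56616294,  1.56890854, -1.98698462]), 'force': array([0.58889245, 0.41489681, 0.33912352]), 'torque': array([-0.00822579,  0.01106591, -0.02536637]), 'width': 85.49423585147976}
top 47.21845484334409 265.58279127244913 195.71876391298414 [[-0.367, 0.821, -0.438, -305.613], [-0.93, -0.321, 0.179, 317.971], [0.006, 0.473, 0.881, 1827.159], [0.0, 0.0, 0.0, 1.0]] ['img', 'range_z', 'fovy', 'cx', 'cy', 'cam_to_world']
scene 42.493489483100944 251.3233266090342 192.4790169014449 [[0.727, 0.294, -0.62, -550.042], [-0.686, 0.28, -0.671, -1236.209], [-0.024, 0.914, 0.405, 784.095], [0.0, 0.0, 0.0, 1.0]] ['img', 'range_z', 'fovy', 'cx', 'cy', 'cam_to_world']
```

View pics/top0.png

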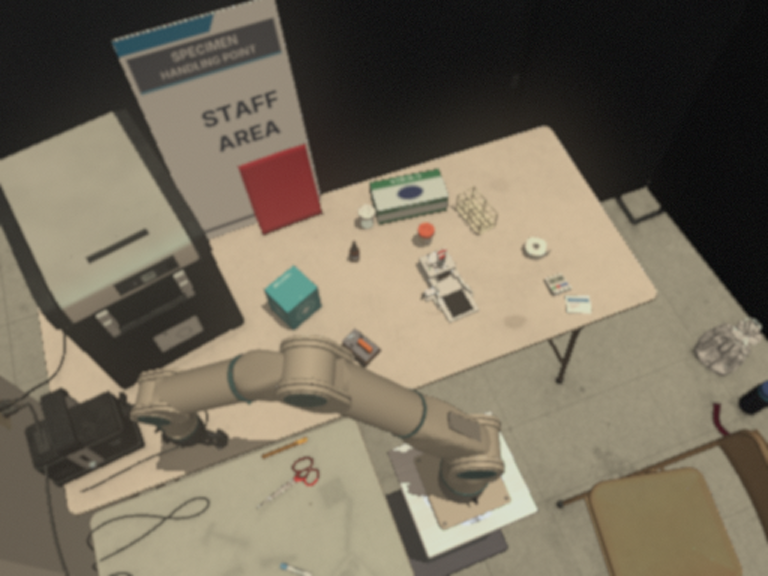

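View pics/scene0.png

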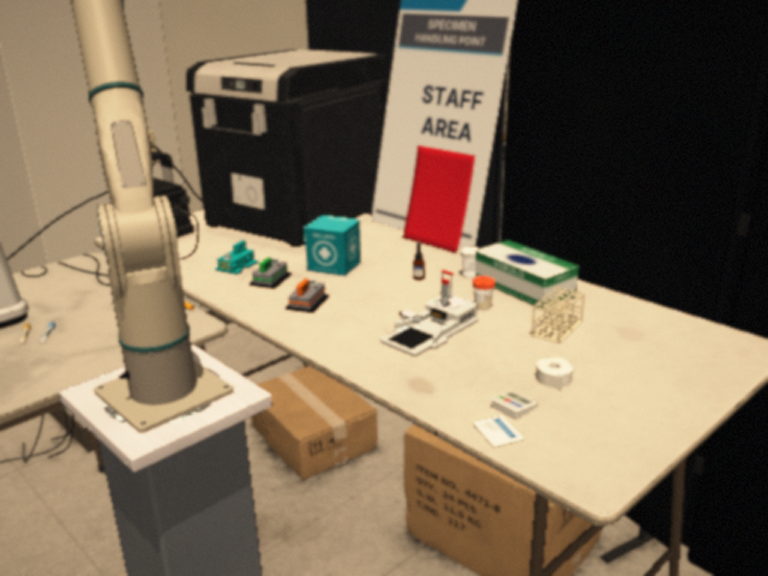

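The scene picture shows three module-like things: all-turquoise (235,257), grey/black with green fin (268,272), and orange fin (307,293). The middle one fits the description: black flange, grey body, green fin. The dock is at (435,320) with its latch upright at (447,285). Next I measure these and enlarge the green one.

```bash
python3 - <<'E'
from h import *
d=dict(np.load("scene0.npz"));P=pts(d);im=d["img"]
hsv=cv2.cvtColor(im,cv2.COLOR_RGB2HSV)
def rep(name,m):
    q=P[m]; q=q[~np.isnan(q[:,0])]; vv,uu=np.nonzero(m)
    print(name,len(q),"px",uu.mean().round(),vv.mean().round(),"med",np.median(q,0).round(1),"min",np.percentile(q,3,0).round(),"max",np.percentile(q,97,0).round())
def box(a,b,c,e):
    m=np.zeros(im.shape[:2],bool); m[b:e,a:c]=1; return m
# green module box
for nm,bx in (("green",(162,165,197,195)),("orange",(188,180,222,210)),("turq",(140,155,172,184))):
    m=box(*bx)&(P[...,2]>4); rep(nm+" all",m)
    sel=m&(hsv[...,1]>90)&(P[...,2]>42); rep(nm+" sat high",sel)
    q=P[sel][:,:2]; q=q[~np.isnan(q[:,0])]
    if len(q)>5:
        c,s,v=np.linalg.svd(q-q.mean(0)); print(" dir",np.degrees(np.arctan2(v[0,1],v[0,0])),s)
m=box(250,170,325,240)&(P[...,2]>4); rep("dock",m)
# local height map top view of dock + modules from scene depth
save(d,"cropm",(135,140,225,215),8)
for n in("scene","top"):
    d=dict(np.load(n+"0.npz"));P=pts(d); im=d["img"]
    # orthographic
    res=1.0; x0,x1,y0,y1=250,950,-250,480
    print(n)
E
```

```text
green all 538 px 177.0 180.0 med [484.6 297.7  28.4] min [432. 258.   4.] max [573. 462.  68.]
green sat high 64 px 174.0 175.0 med [466.3 295.8  59.5] min [444. 283.  44.] max [513. 463.  71.]
 dir -107.86214878391404 [488.59727089  82.76601953]
orange all 562 px 204.0 195.0 med [454.8 106.4  23.7] min [410.  71.   4.] max [614. 295.  67.]
orange sat high 74 px 202.0 191.0 med [442.  104.7  58.8] min [423.  93.  43.] max [484. 135.  70.]
 dir -150.41850830106188 [166.3132622   40.69798688]
turq all 453 px 158.0 171.0 med [478.  447.1  29.6] min [425. 372.   4.] max [625. 665.  67.]
turq sat high 70 px 159.0 166.0 med [487.7 458.5  50.3] min [450. 423.  42.] max [513. 465.  70.]
 dir -157.61920818321423 [171.17839849  72.48223136]
dock 2442 px 292.0 206.0 med [ 610.8 -200.5   20.9] min [ 454. -270.    4.] max [869.  40.  93.]
scene
top
```

View pics/cropm.png

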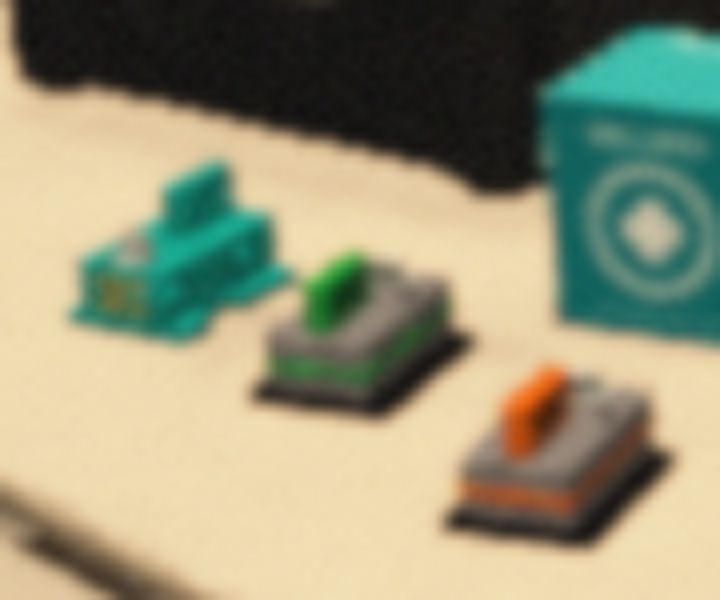

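The crop confirms green fin at crop (337,290), i.e. scene px (177,176), with its keeper end towards the upper right, away from the robot. Next I'll work out the move to look from above it.

```bash
cat >> h.py <<'E'
def pose(s=None):
    s=s or read_state(); return np.array(s["eef_pos"]),R.from_euler("xyz",s["tool_rot"])
def down(yaw):  # tool x down, tool y (jaw) at yaw deg in world
    a=np.radians(yaw); x=np.array([0,0,-1.]);y=np.array([np.cos(a),np.sin(a),0]);return R.from_matrix(np.stack([x,y,np.cross(x,y)],1))
def plan(p,r,q=None,r2=None):
    "total tool-frame turn vec (deg) and shift (tool axes at start) from p,r to q,r2"
    return np.round((r.inv()*r2).as_rotvec(degrees=True),2), np.round(r.inv().apply(q-p),1)
def fit(m,P):
    q=P[m];q=q[~np.isnan(q[:,0])];return q
E
python3 - <<'E'
from h import *
p,r=pose(); print(p,np.round(r.as_matrix(),3).tolist())
d=cam("wrist"); C=np.array(d["cam_to_world"]); print(d["fovy"],d["cx"],d["cy"])
print("cam in tool",r.inv().apply(C[:3,3]-p).round(1)); print((r.inv().as_matrix()@C[:3,:3]).round(3).tolist())
a=np.degrees(np.arctan2(r.as_matrix()[1,1],r.as_matrix()[0,1])); print("jaw yaw",a)
# green fin direction & position, scene
d=dict(np.load("scene0.npz"));P=pts(d);hsv=cv2.cvtColor(d["img"],cv2.COLOR_RGB2HSV)
h=hsv[...,0];m=(h>50)&(h<75)&(hsv[...,1]>90)&(P[...,2]>44)&(P[...,2]<72); m[:160]=0;m[200:]=0
q=P[m];print(len(q),np.median(q,0),q.min(0),q.max(0))
for nm in("scene","top"):
    d=dict(np.load(nm+"0.npz"));P=pts(d)
    for z0,z1 in((8,16),(25,32),(42,50),(80,200)):
        m=(P[...,2]>z0)&(P[...,2]<z1)&(P[...,0]>500)&(P[...,0]<900)&(P[...,1]<80)&(P[...,1]>-300)
        q=P[m]
        if len(q): print(nm,z0,len(q),np.percentile(q,[2,50,98],axis=0).round().tolist())
for t in ([440,290,340],):
    print(plan(p,r,np.array(t),r))
E
```

```text
[265.27683898 592.84378499 255.47078299] [[-0.001, 0.408, 0.913], [-0.002, 0.913, -0.409], [-1.0, -0.002, 0.0]]
70.87728149511206 250.3819355299472 189.55395079693878
cam in tool [-118.4   -1.   -79.1]
[[-0.0, 0.309, -0.951], [1.0, 0.0, -0.0], [0.0, -0.951, -0.309]]
jaw yaw 65.88932824149984
122 [ 842.19284086 -137.71148011   67.4855043 ] [ 444.55616444 -340.7158144    44.10695211] [1132.53544175  309.86548121   71.90718548]
scene 8 496 [[503.0, -281.0, 8.0], [564.0, -213.0, 13.0], [866.0, 20.0, 16.0]]
scene 25 280 [[515.0, -284.0, 25.0], [608.0, -194.0, 29.0], [870.0, 24.0, 32.0]]
scene 42 371 [[589.0, -287.0, 42.0], [657.0, -211.0, 47.0], [868.0, 24.0, 50.0]]
scene 80 457 [[612.0, -295.0, 81.0], [860.0, -206.0, 87.0], [899.0, 27.0, 131.0]]
top 8 649 [[504.0, -287.0, 8.0], [619.0, -143.0, 11.0], [879.0, 71.0, 16.0]]
top 25 136 [[518.0, -282.0, 25.0], [604.0, -167.0, 28.0], [876.0, 45.0, 32.0]]
top 42 211 [[591.0, -281.0, 43.0], [654.0, -189.0, 46.0], [870.0, 9.0, 50.0]]
top 80 395 [[617.0, -295.0, 80.0], [871.0, -197.0, 87.0], [898.0, 29.0, 132.0]]
(array([0., 0., 0.]), array([ -84.2, -205.2,  283.2]))
```

Call:
jog_arm([
  [[0,0,0],[-40,-20,30],-1],
  [[0,0,0],[-30,-40,45],-1],
  [[0,0,0],[-10,-45,50],-1],
  [[0,0,0],[0,-50,50],-1],
  [[0,0,0],[0,-50,50],-1],
  [[0,0,0],[0,0,50],-1],
  [[0,0,0],[0,0,0],-1],
  [[0,0,0],[0,0,0],-1],
])

```text
clock: 1.15
eef_pos: [422.3, 318.4, 333.0]
tool_rot: [-2.802, 1.57, 3.061]
force: [0.1, -0.2, -0.5]
width: 85.5
```

```bash
python3 - <<'E'
from h import *
p,r=pose(); print(p)
d=cam("wrist"); np.savez("w1.npz",**d); save(d,"w1"); 
d=cam("top"); np.savez("top1.npz",**d)
E
```

```text
[422.31369935 318.4483542  333.04890593]
```

View pics/w1.png

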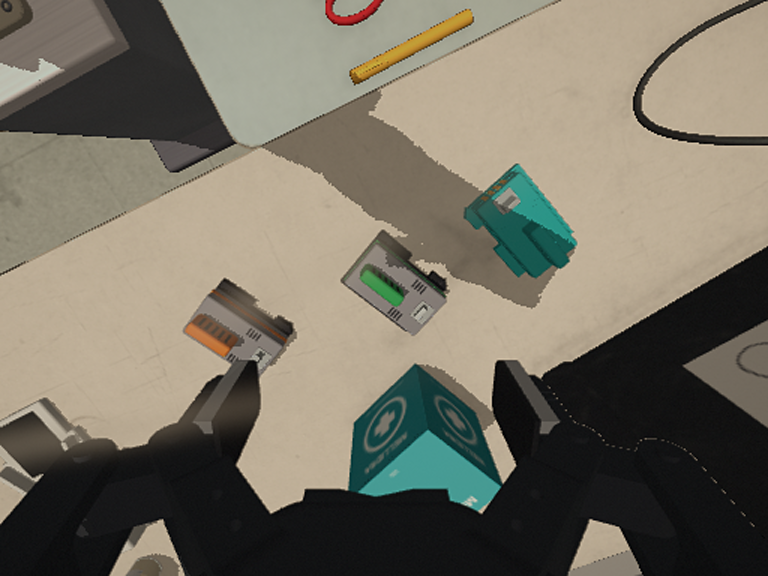

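The wrist view shows the green fin at (382,286), its keeper at (422,312), the orange module at (240,330), turquoise at (525,220), and the teal carton at (420,430), close beyond the green one's nose. The dock is at the left edge.

```bash
python3 - <<'E'
from h import *
d=dict(np.load("w1.npz"));P=pts(d);hsv=cv2.cvtColor(d["img"],cv2.COLOR_RGB2HSV);h=hsv[...,0]
m=np.zeros(h.shape,bool); m[170:215,230:285]=1
g=m&(h>45)&(h<75)&(hsv[...,1]>110)&(P[...,2]>58)
q=fit(g,P); print("fin",len(q),q.mean(0),np.percentile(q,[2,98],axis=0).round(1).tolist())
rc=cv2.minAreaRect(q[:,:2].astype(np.float32)); print(rc)
M=np.zeros(h.shape,bool); M[145:230,215:305]=1
b=M&(P[...,2]>36)&(P[...,2]<43); q=fit(b,P); print("body top",len(q),np.median(q[:,2]),cv2.minAreaRect(q[:,:2].astype(np.float32)))
b=M&(P[...,2]>4); q=fit(b,P); print("all",len(q),cv2.minAreaRect(q[:,:2].astype(np.float32)))
b=M&(P[...,2]>45)&~g&(hsv[...,1]<90); q=fit(b,P); print("keeper?",len(q),np.median(q,0))
# carton, orange extents near
b=(P[...,2]>60)&(P[...,0]>450)&(P[...,1]>150)&(P[...,1]<420)&~M; b[330:]=0; q=fit(b,P); print("carton",cv2.minAreaRect(q[:,:2].astype(np.float32)),q[:,2].max())
# dock from top
d=dict(np.load("top1.npz"));P=pts(d)
M=(P[...,0]>450)&(P[...,0]<850)&(P[...,1]<100)&(P[...,1]>-200)
for z0,z1 in((5,16),(20,32),(41,51),(51,150)):
    q=fit(M&(P[...,2]>z0)&(P[...,2]<z1),P); print(z0,len(q),np.percentile(q,[2,50,98],axis=0).round().tolist())
sv=d["img"][140:230,260:340]; 
d2=cam("wrist")
# orthographic height/colour map of dock
X0,X1,Y0,Y1=480,780,-160,60
im=np.full((Y1-Y0,X1-X0,3),0,np.uint8); q=P[M]; c=d["img"][M]
o=np.argsort(q[:,2])
for (x,y,z),cc in zip(q[o],c[o]):
    if X0<x<X1 and Y0<y<Y1: cv2.circle(im,(int(x-X0),int(Y1-y)),2,cc.tolist(),-1)
cv2.imwrite("pics/ortho.png",cv2.resize(im,None,fx=2.6,fy=2.6)[...,::-1])
E
```

```text
fin 271 [469.9193812  304.04736205  68.1440334 ] [[450.2, 290.4, 62.0], [489.8, 317.2, 69.9]]
((469.1650085449219, 303.23297119140625), (47.834678649902344, 13.57095718383789), 27.384458541870117)
body top 1579 40.63693819303893 ((486.9460144042969, 311.84832763671875), (99.79544830322266, 56.33534622192383), 26.63755226135254)
all 2590 ((487.0884704589844, 312.2684326171875), (101.37174987792969, 76.92346954345703), 26.910085678100586)
keeper? 113 [465.21370834 308.09604947  53.50150128]
carton ((595.205810546875, 325.503662109375), (148.5409393310547, 255.31954956054688), 49.317054748535156) 337.7651726906794
5 463 [[454.0, -198.0, 5.0], [722.0, -144.0, 9.0], [845.0, 88.0, 16.0]]
20 79 [[474.0, -192.0, 20.0], [593.0, -160.0, 25.0], [771.0, 43.0, 31.0]]
41 143 [[461.0, -198.0, 41.0], [651.0, -172.0, 46.0], [770.0, 96.0, 51.0]]
51 148 [[599.0, -199.0, 51.0], [736.0, -185.0, 73.0], [788.0, 45.0, 135.0]]
```

```bash
python3 - <<'E'
from h import *
d=dict(np.load("scene0.npz"));P=pts(d)
for n,u,v in(("apron",272,225),("mid",290,213),("roof",305,205),("bar",298,182),("knob",270,211)): print(n,np.nanmedian(P[v-1:v+2,u-1:u+2].reshape(-1,3),0).round())
m=(P[...,2]>20)&(P[...,2]<122); M=np.zeros(m.shape,bool);M[140:185,200:243]=1
q=fit(m&M,P);print(q.min(0),cv2.minAreaRect(q[:,:2].astype(np.float32)))
hsv=cv2.cvtColor(d["img"],cv2.COLOR_RGB2HSV)
q=fit(M&(P[...,2]>122)&(P[...,2]<135),P);print("carton top",len(q),cv2.minAreaRect(q[:,:2].astype(np.float32)))
p,r=pose();print(np.degrees(np.arctan2(*r.as_matrix()[[1,0],1])))
for a in (66,116.9,60): print(plan(p,r,np.array([560,-90,420]),down(a)))
E
```

```text
apron [ 494. -204.   13.]
mid [ 600. -190.   15.]
roof [ 632. -226.   47.]
bar [ 622. -201.  129.]
knob [ 557. -132.   17.]
[590.47357307 175.9110845   20.08834904] ((767.1365966796875, 384.89373779296875), (482.33489990234375, 181.81715393066406), 46.497371673583984)
carton top 314 ((660.5159301757812, 303.5923156738281), (136.99188232421875, 228.25221252441406), 11.990551948547363)
66.04032705400076
(array([ 0.04, -0.05,  0.02]), array([ -87. , -317.8,  292.5]))
(array([-5.086e+01, -6.000e-02, -1.000e-02]), array([ -87. , -317.8,  292.5]))
(array([ 6.04, -0.05,  0.02]), array([ -87. , -317.8,  292.5]))
```

Call:
jog_arm([
  [[0,0,0],[-10,-53,40],-1],
  [[0,0,0],[-10,-53,40],-1],
  [[0,0,0],[-10,-53,40],-1],
  [[0,0,0],[-10,-53,40],-1],
  [[0,0,0],[-10,-53,40],-1],
  [[0,0,0],[-7,-53,40],-1],
  [[0,0,0],[0,-53,40],-1],
  [[-10,0,0],[0,-53,38],-1],
])

```text
clock: 2.3
eef_pos: [533.0, -165.2, 386.6]
tool_rot: [0.936, 1.57, 0.695]
force: [1.5, 0.5, -0.5]
width: 85.8
```

Call:
jog_arm([
  [[-9,0,0],[0,0,0],-1],
  [[0,0,0],[0,0,0],-1],
  [[0,0,0],[0,0,0],-1],
])

```text
clock: 2.68
eef_pos: [532.5, -163.3, 386.4]
tool_rot: [1.872, 1.57, 1.781]
force: [0.2, -1.2, -0.6]
width: 85.5
```

```bash
python3 - <<'E'
from h import *
p,r=pose(); print(p,read_state()["qpos"].round(2))
d=cam("wrist"); np.savez("w2.npz",**d); save(d,"w2")
E
```

```text
[ 532.52726784 -163.27515727  386.41569548] [ 0.1   0.38  0.21  1.59 -0.08  1.18  1.81]
```

View pics/w2.png

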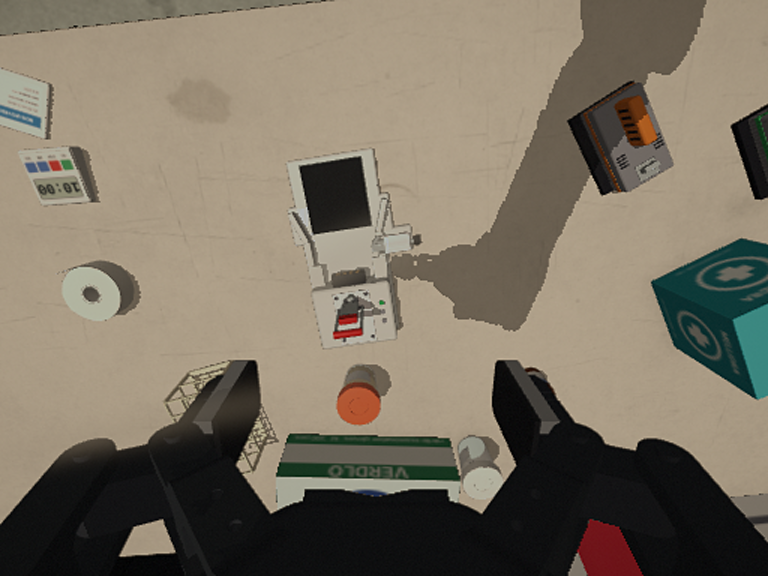

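Dock is clear in view: apron at (335,195), catch knob at (415,240), housing at (355,315), red loop bar at (348,328). Fitting its pose.

```bash
python3 - <<'E'
from h import *
d=dict(np.load("w2.npz"));P=pts(d);hsv=cv2.cvtColor(d["img"],cv2.COLOR_RGB2HSV);h=hsv[...,0]
M=np.zeros(h.shape,bool);M[92:236,185:285]=1
def rect(n,m):
    q=fit(m,P); q=q[q[:,2].argsort()]; print(n,len(q),np.median(q[:,2]).round(1),[np.round(a,1).tolist() if not np.isscalar(a) else round(a,2) for a in cv2.minAreaRect(q[:,:2].astype(np.float32))])
    return q
a=rect("housing",M&(P[...,2]>42)&(P[...,2]<49.5))
b=rect("low<35",M&(P[...,2]>7)&(P[...,2]<16))
rect("cheeks",M&(P[...,2]>22)&(P[...,2]<34))
red=M&((h<8)|(h>172))&(hsv[...,1]>120)&(P[...,2]>50)
q=fit(red,P); print("red",len(q)); 
hi=q[q[:,2]>110];print("bar",len(hi),hi.mean(0),hi.min(0),hi.max(0)); lo=q[(q[:,2]<=112)];print("tip",len(lo),lo.mean(0),lo.min(0),lo.max(0))
# edge yaw via centre-line of slab: bin along x
q=fit(M&(P[...,2]>7)&(P[...,2]<50),P)
for x in range(480,720,15):
    s=q[(abs(q[:,0]-x)<4)]
    if len(s)>5: print(x,s[:,1].min().round(1),s[:,1].max().round(1),((s[:,1].min()+s[:,1].max())/2).round(1),np.median(s[:,2]).round())
E
```

```text
housing 1806 46.7 [[631.8, -200.3], [92.6, 95.7], 3.47]
low<35 4422 12.8 [[563.0, -193.5], [228.8, 146.1], 3.24]
cheeks 880 29.3 [[559.0, -198.2], [158.8, 138.0], 67.71]
red 172
bar 157 [ 619.38029118 -200.98577172  125.32687843] [ 611.98708082 -215.66939032  110.33469474] [ 626.51518121 -186.22845424  135.39515701]
tip 25 [ 613.31886538 -202.01069546  108.14240415] [ 611.49818612 -213.31715722  100.48978969] [ 620.89915255 -192.42437025  111.67742808]
480 -261.5 -157.6 -209.6 13.0
495 -260.3 -148.7 -204.5 13.0
510 -268.7 -145.7 -207.2 13.0
525 -268.2 -145.3 -206.7 13.0
540 -267.9 -122.9 -195.4 13.0
555 -265.3 -113.7 -189.5 14.0
570 -251.9 -120.9 -186.4 13.0
585 -250.7 -152.1 -201.4 29.0
600 -250.4 -150.0 -200.2 43.0
615 -248.6 -149.2 -198.9 47.0
630 -247.6 -148.4 -198.0 47.0
645 -247.1 -147.4 -197.2 47.0
660 -245.8 -146.5 -196.2 47.0
675 -245.3 -147.5 -196.4 47.0
```

```bash
python3 - <<'E'
from h import *
d=dict(np.load("w2.npz"));P=pts(d);hsv=cv2.cvtColor(d["img"],cv2.COLOR_RGB2HSV);h=hsv[...,0]
M=np.zeros(h.shape,bool);M[92:236,185:285]=1
q0=fit(M&(P[...,2]>42)&(P[...,2]<49.5),P)
# yaw from housing sides
for yaw in(3.4,):
    a=np.radians(yaw);u=np.array([np.cos(a),np.sin(a)]);v=np.array([-u[1],u[0]]);o=np.array([590,-200.7])
    q=fit(M&(P[...,2]>7)&(P[...,2]<50),P);s=(q[:,:2]-o)@u;t=(q[:,:2]-o)@v
    print("s all",np.sort(s)[[0,5,20,40]],np.sort(s)[[-1,-5,-20,-40]])
    side=[]
    for k in range(45,110,5):
        w=abs(s-k)<4; side.append((k,t[w].min(),t[w].max()))
    side=np.array(side);print(side.round(1).tolist());print("slopes deg",np.degrees(np.polyfit(side[:,0],side[:,1],1)[0]),np.degrees(np.polyfit(side[:,0],side[:,2],1)[0]), side[:,1:].mean())
    w=(s<-60)&(t<60); f=[(k,t[abs(s-k)<4].min(),t[abs(s-k)<4].max()) for k in range(-112,-60,8)];print(np.round(f,1).tolist())
    fr=[(k,s[abs(t-k)<4].min(),s[abs(t-k)<4].max()) for k in range(-44,48,8)];print(np.round(fr,1).tolist())
    # height profile along centre strip and off centre
    Q=fit(M,P);S=(Q[:,:2]-o)@u;T=(Q[:,:2]-o)@v
    for c in(-30,-46,30):
        print(c,[(k,float(np.median(Q[(abs(S-k)<2)&(abs(T-c)<3),2]).round())) for k in range(-30,60,5) if ((abs(S-k)<2)&(abs(T-c)<3)).any()])
    print("black pad / bay red bar t", [((np.array([619.4,-201.0])-o)@u).round(1),((np.array([619.4,-201.0])-o)@v).round(1)])
E
```

```text
s all [-140.9542338  -140.78866435 -140.37623983 -139.74846706] [88.06531075 87.55504527 86.91124433 86.07846599]Traceback (most recent call last):
  File "<stdin>", line 12, in <module>
    return umr_minimum(a, axis, None, out, keepdims, initial, where)
ValueError: zero-size array to reduction operation minimum which has no identity
```

```bash
python3 - <<'E'
from h import *
d=dict(np.load("w2.npz"));P=pts(d)
M=np.zeros(P.shape[:2],bool);M[92:240,180:285]=1
a=np.radians(3.4);u=np.array([np.cos(a),np.sin(a)]);v=np.array([-u[1],u[0]]);o=np.array([563.5,-202.3])
q=fit(M&(P[...,2]>7)&(P[...,2]<50),P);s=(q[:,:2]-o)@u;t=(q[:,:2]-o)@v
f=lambda k:(k,t[abs(s-k)<4].min(),t[abs(s-k)<4].max())
H=np.array([f(k) for k in range(44,110,5)]);print(H.round(1).tolist())
print("slopes",np.degrees(np.polyfit(H[:,0],H[:,1],1)[0]),np.degrees(np.polyfit(H[:,0],H[:,2],1)[0]))
print(np.round([f(k) for k in range(-112,-60,8)],1).tolist())
print(np.round([(k,s[abs(t-k)<4].min(),s[abs(t-k)<4].max()) for k in range(-44,48,8)],1).tolist())
Q=fit(M,P);S=(Q[:,:2]-o)@u;T=(Q[:,:2]-o)@v
for c in(-43,-25,0,25,43):
    print(c,[(k,float(np.median(Q[(abs(S-k)<2)&(abs(T-c)<3),2]).round())) for k in range(-50,60,5) if ((abs(S-k)<2)&(abs(T-c)<3)).any()])
E
```

```text
[[44.0, -53.6, 49.8], [49.0, -49.2, 49.6], [54.0, -49.2, 49.8], [59.0, -50.2, 49.8], [64.0, -49.4, 49.2], [69.0, -49.4, 49.7], [74.0, -49.4, 49.7], [79.0, -49.4, 49.2], [84.0, -49.8, 50.0], [89.0, -49.8, 50.0], [94.0, -49.2, 48.8], [99.0, -48.3, 49.9], [104.0, -49.3, 49.9], [109.0, -49.3, 49.1]]
slopes 1.6573775983836643 -0.18295817943411952
[[-112.0, -53.1, 48.9], [-104.0, -53.6, 49.8], [-96.0, -53.8, 49.8], [-88.0, -54.1, 49.0], [-80.0, -53.5, 49.7], [-72.0, -53.8, 49.7], [-64.0, -61.7, 57.3]]
[[-44.0, -113.8, 113.9], [-36.0, -114.2, 113.4], [-28.0, -114.2, 113.8], [-20.0, -114.3, 114.1], [-12.0, -114.0, 114.5], [-4.0, -114.4, 114.0], [4.0, -114.4, 113.9], [12.0, -113.8, 114.6], [20.0, -114.2, 113.6], [28.0, -114.2, 113.2], [36.0, -114.3, 114.3], [44.0, -114.1, 114.5]]
-43 [(-50, 13.0), (-45, 13.0), (-40, 13.0), (-35, 13.0), (-30, 13.0), (-25, 18.0), (-20, 25.0), (-15, 27.0), (-10, 26.0), (-5, 26.0), (0, 28.0), (5, 26.0), (10, 29.0), (15, 29.0), (20, 29.0), (25, 29.0), (30, 29.0), (35, 31.0), (40, 46.0), (45, 47.0), (50, 46.0), (55, 47.0)]
-25 [(-50, 13.0), (-45, 13.0), (-40, 13.0)
[... 358 characters left out ...]
 11.0), (0, 12.0), (5, 13.0), (10, 13.0), (15, 12.0), (20, 12.0), (25, 23.0), (30, 44.0), (35, 46.0), (40, 46.0), (45, 51.0), (50, 92.0), (55, 116.0)]
25 [(-50, 13.0), (-45, 12.0), (-40, 13.0), (-35, 13.0), (-30, 14.0), (-25, 13.0), (-20, 13.0), (-15, 12.0), (-10, 13.0), (-5, 13.0), (0, 12.0), (5, 13.0), (10, 13.0), (15, 13.0), (20, 13.0), (25, 13.0), (30, 13.0), (35, 27.0), (40, 46.0), (45, 47.0), (50, 46.0), (55, 47.0)]
43 [(-50, 13.0), (-45, 12.0), (-40, 14.0), (-35, 20.0), (-30, 27.0), (-25, 29.0), (-20, 29.0), (-15, 29.0), (-10, 13.0), (-5, 22.0), (0, 22.0), (5, 22.0), (10, 29.0), (15, 29.0), (20, 30.0), (25, 30.0), (30, 30.0), (35, 31.0), (40, 46.0), (45, 46.0), (50, 45.0), (55, 45.0)]
```

```bash
cat > dk.py <<'E'
from h import *
def ana(d,yaw=3.4,o=(563.6,-204.4),M=None):
    P=pts(d); a=np.radians(yaw);u=np.array([np.cos(a),np.sin(a)]);v=np.array([-u[1],u[0]])
    Q=fit(np.ones(P.shape[:2],bool) if M is None else M,P);S=(Q[:,:2]-o)@u;T=(Q[:,:2]-o)@v;Z=Q[:,2]
    def e(n,c,k=2):
        if c.sum()<8: print(n,"few",c.sum());return
        t=np.sort(T[c]);s=np.sort(S[c]);print(n,c.sum(),"t %.1f..%.1f mid %.2f  s %.1f..%.1f"%(t[k],t[-k-1],(t[k]+t[-k-1])/2,s[k],s[-k-1]),"z %.1f"%np.median(Z[c]))
    L=(abs(T)<75)&(abs(S)<125)
    e("housing z42-50 s45..110",L&(Z>43)&(Z<50)&(S>45)&(S<110)); e("z8-40 s45..110",L&(Z>7)&(Z<40)&(S>45)&(S<110))
    e("slab front",L&(Z>7)&(Z<17)&(S>-112)&(S<-70))
    e("slab -112..-95",L&(Z>7)&(Z<17)&(S>-112)&(S<-95)); e("slab -85..-70",L&(Z>7)&(Z<17)&(S>-85)&(S<-68))
    e("lips",L&(Z>27)&(Z<33)&(S>14)&(S<30)); e("floor between lips",L&(Z>8)&(Z<16)&(S>14)&(S<22)); e("floor s-15..0",L&(abs(Z-12.5)<2.5)&(S>-18)&(S<-12)&(abs(T)<46))
    e("bar",L&(Z>115)&(S>20)); e("lever/z60-110",L&(Z>60)&(Z<110)&(S>30))
E
python3 - <<'E'
from dk import *
for n in("w2","top1","scene0"): print(n); ana(dict(np.load(n+".npz")))
E
```

```text
w2
housing z42-50 s45..110 1300 t -47.3..47.9 mid 0.29  s 45.1..109.9 z 47.0
z8-40 s45..110 71 t 48.1..51.9 mid 49.98  s 47.4..107.6 z 12.2
slab front 1440 t -51.7..51.8 mid 0.10  s -111.9..-70.1 z 12.8
slab -112..-95 597 t -51.3..51.7 mid 0.20  s -111.9..-95.1 z 12.8
slab -85..-70 568 t -50.7..51.6 mid 0.44  s -85.0..-68.0 z 12.9
lips 168 t -47.3..47.7 mid 0.18  s 14.4..29.7 z 29.7
floor between lips 150 t -32.4..51.5 mid 9.52  s 14.2..21.9 z 12.7
floor s-15..0 134 t -39.0..37.5 mid -0.74  s -17.8..-12.1 z 12.6
bar 146 t -14.3..14.5 mid 0.09  s 49.9..63.3 z 131.8
lever/z60-110 178 t -14.4..15.3 mid 0.49  s 46.8..56.9 z 88.2
top1
housing z42-50 s45..110 92 t -45.5..46.2 mid 0.37  s 45.7..109.1 z 46.3
z8-40 s45..110 60 t -62.7..60.7 mid -1.00  s 45.9..107.3 z 26.3
slab front 131 t -55.4..52.6 mid -1.43  s -110.5..-70.7 z 12.4
slab -112..-95 52 t -45.1..51.8 mid 3.35  s -110.5..-95.6 z 13.2
slab -85..-70 55 t -51.7..48.4 mid -1.67  s -84.6..-68.7 z 11.8
lips 14 t -41.5..42.8 mid 0.69  s 16.7..27.8 z 31.3
floor between lips 14 t -33.1..21.7 mid -5.70  s 15.8..20.1 z 12.9
floor s-15..0 11 t -5.9..31.3 mid 12.69  s -16.9..-13.4 z 11.6
bar 18 t -5.8..15.3 mid 4.78  s 56.2..64.9 z 132.9
lever/z60-110 30 t -7.9..14.1 mid 3.10  s 52.1..62.2 z 88.3
scene0
housing z42-50 s45..110 152 t -49.6..43.5 mid -3.03  s 45.4..109.7 z 47.4
z8-40 s45..110 110 t -55.0..-44.7 mid -49.85  s 46.1..109.0 z 22.8
slab front 208 t -54.7..50.3 mid -2.19  s -111.6..-70.3 z 13.2
slab -112..-95 93 t -54.3..47.4 mid -3.42  s -111.6..-95.4 z 13.1
slab -85..-70 80 t -53.3..47.1 mid -3.11  s -84.4..-68.5 z 13.7
lips 25 t -47.2..42.3 mid -2.44  s 17.6..29.4 z 30.6
floor between lips 20 t -17.2..30.8 mid 6.77  s 15.1..21.0 z 13.7
floor s-15..0 12 t -15.2..22.9 mid 3.86  s -16.0..-12.4 z 12.5
bar 28 t -16.0..11.5 mid -2.22  s 52.3..63.1 z 129.5
lever/z60-110 84 t -17.7..8.7 mid -4.50  s 44.9..59.7 z 88.9
```

Dock pose from the wrist view: centre (563.6, -204.2), yaw 3.4°. The length, widths, bar and housing are mutually consistent. Green module: middle (487.0, 312.1), yaw 26.9°. Going to grasp.

Call:
jog_arm([
  [[0,0,0],[0,57,-13],-1],
  [[0,0,0],[10,57,-13],-1],
  [[0,0,0],[20,57,-13],-1],
  [[0,0,0],[20,57,-13],-1],
  [[0,0,0],[20,57,-13],-1],
  [[0,0,0],[30,57,-13],-1],
  [[0,0,0],[30,57,-13],-1],
  [[0,0,0],[30,57,-13],-1],
])

```text
clock: 3.72
eef_pos: [470.7, 293.0, 230.4]
tool_rot: [0.621, 1.57, 0.53]
force: [0.1, -0.4, 0.4]
width: 85.6
```

Call:
jog_arm([
  [[-10.6,0,0],[10,0,0],-1],
  [[-10.6,0,0],[10,0,0],-1],
  [[-10.6,0,0],[0,0,0],-1],
  [[0,0,0],[0,0,0],-1],
  [[0,0,0],[0,0,0],-1],
])

```text
clock: 4.35
eef_pos: [471.5, 290.6, 211.1]
tool_rot: [0.043, 1.57, 0.504]
force: [-0.1, 0.1, -0.0]
width: 85.4
```

```bash
cat > mv.py <<'E'
from h import *
def to(q,yaw,n=""):
    p,r=pose(); t,s=plan(p,r,np.array(q,float),down(yaw)); print(n,"pos",p.round(1),"jaw",np.degrees(np.arctan2(*r.as_matrix()[[1,0],1])).round(2),"turn",t,"shift",s)
DK=(563.6,-204.2);DY=3.4
def dk(x,y,z):
    a=np.radians(DY);return [DK[0]+x*np.cos(a)-y*np.sin(a),DK[1]+x*np.sin(a)+y*np.cos(a),z]
E
python3 - <<'E'
from mv import *
to([469.2,303.1,68],116.9); print(read_state()["qpos"].round(2))
d=cam("wrist"); np.savez("w3.npz",**d)
P=pts(d);hsv=cv2.cvtColor(d["img"],cv2.COLOR_RGB2HSV);h=hsv[...,0]
M=(abs(P[...,0]-469)<60)&(abs(P[...,1]-303)<60)
g=M&(h>45)&(h<75)&(hsv[...,1]>110)&(P[...,2]>60)&(P[...,2]<75)
q=fit(g,P); print(len(q),np.median(q[:,2])); 
if len(q)>20: print(cv2.minAreaRect(q[:,:2].astype(np.float32)))
q=fit(M&(P[...,2]>36)&(P[...,2]<44),P)
if len(q)>20: print(len(q),cv2.minAreaRect(q[:,:2].astype(np.float32)))
E
```

```text
pos [471.5 290.6 211.1] jaw 116.38 turn [-0.52  0.03 -0.  ] shift [143.1  12.2   3.4]
[-0.54  0.55 -0.09  1.84  0.07  0.76  1.36]
460 68.495282832671
((470.594482421875, 303.27752685546875), (44.34589767456055, 13.429647445678711), 26.773405075073242)
3083 ((486.2984313964844, 311.26617431640625), (98.63634490966797, 56.15605545043945), 26.66059684753418)
```

Call:
jog_arm([
  [[-0.5,0,0],[40,12,3],-1],
  [[0,0,0],[50,0,0],-1],
  [[0,0,0],[40,0,0],-1],
  [[0,0,0],[12,0,0],-1],
  [[0,0,0],[0,0,0],-1],
  [[0,0,0],[0,0,0],-1],
])

```text
clock: 5.15
eef_pos: [470.1, 303.0, 70.5]
tool_rot: [0.109, 1.568, 0.581]
force: [0.5, -0.4, 0.2]
width: 85.5
```

Call:
jog_arm([
  [[0,0,0],[0,0,0],1],
  [[0,0,0],[0,0,0],1],
  [[0,0,0],[0,0,0],1],
  [[0,0,0],[0,0,0],1],
  [[0,0,0],[0,0,0],1],
  [[0,0,0],[0,0,0],1],
])

```text
clock: 5.9
eef_pos: [468.9, 302.4, 69.0]
tool_rot: [1.024, 1.571, 1.496]
force: [-0.5, 0.3, 2.6]
width: 13.0
```

Call:
jog_arm([
  [[0,0,0],[-10,0,0],1],
  [[0,0,0],[-40,0,0],1],
  [[0,0,0],[-40,0,0],1],
  [[0,0,0],[-30,0,0],1],
  [[0,0,0],[0,0,0],1],
  [[0,0,0],[0,0,0],1],
])

```text
clock: 6.65
eef_pos: [468.0, 301.4, 187.5]
tool_rot: [-2.973, 1.568, -2.501]
force: [0.5, 0.2, -4.6]
width: 12.8
```

```bash
python3 - <<'E'
from mv import *
s=read_state();print(s["force"],s["width"])
to(dk(-110,0,189),93.4)
E
```

```text
[ 0.51977301  0.19147429 -4.62416002] 12.830863854126328
 pos [468.  301.4 187.5] jaw 117.04 turn [23.64 -0.16  0.06] shift [  -0.5 -449.7 -245.5]
```

Call:
jog_arm([
  [[0,0,0],[0,-25,-14],1],
  [[0,0,0],[0,-50,-27],1],
  [[0,0,0],[0,-50,-27],1],
  [[0,0,0],[0,-50,-28],1],
  [[0,0,0],[0,-50,-27],1],
  [[0,0,0],[0,-50,-27],1],
  [[0,0,0],[0,-50,-28],1],
  [[0,0,0],[0,-50,-27],1],
])

```text
clock: 7.65
eef_pos: [455.5, -126.5, 187.2]
tool_rot: [2.391, 1.567, 2.863]
force: [0.9, 0.7, -4.3]
width: 13.0
```

Call:
jog_arm([
  [[0,0,0],[0,-50,-27],1],
  [[4,0,0],[0,-25,-14],1],
  [[10,0,0],[0,0,0],1],
  [[9.6,0,0],[0,0,0],1],
  [[0,0,0],[0,0,0],1],
  [[0,0,0],[0,0,0],1],
])

```text
clock: 8.4
eef_pos: [454.0, -209.9, 187.9]
tool_rot: [2.7, 1.569, 2.763]
force: [-0.2, -0.6, -3.5]
width: 13.0
```

```bash
python3 - <<'E'
from dk import *
from mv import to,dk
s=read_state();print(s["force"],s["width"],s["qpos"].round(2))
to(dk(-108,0,83),93.4)
d=cam("wrist"); np.savez("w4.npz",**d); save(d,"w4")
P=pts(d); p,r=pose()
# module body top in dock frame (held): flange/body sides
ana(d,o=(563.6,-204.2))
E
```

```text
[-0.23239821 -0.61328312 -3.52058431] 12.954234320291794 [ 0.39  0.52 -0.02  2.    0.02  0.63  1.99]
 pos [ 454.  -209.9  187.9] jaw 93.63 turn [ 0.23 -0.11 -0.05] shift [104.9  -0.9   1.9]
housing z42-50 s45..110 few 0
z8-40 s45..110 few 0
slab front 179 t -50.0..49.1 mid -0.45  s -111.8..-109.9 z 12.7
slab -112..-95 179 t -50.0..49.1 mid -0.45  s -111.8..-109.9 z 12.7
slab -85..-70 few 0
lips few 0
floor between lips few 0
floor s-15..0 few 0
bar few 0
lever/z60-110 few 4
```

View pics/w4.png

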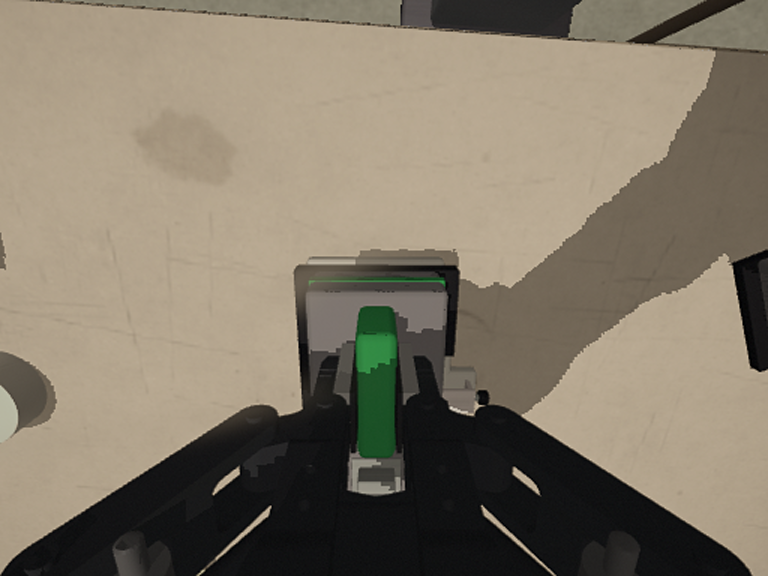

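Call:
jog_arm([
  [[0.2,0,0],[30,-1,2],1],
  [[0,0,0],[40,0,0],1],
  [[0,0,0],[28,0,0],1],
  [[0,0,0],[6,0,0],1],
  [[0,0,0],[0,0,0],1],
  [[0,0,0],[0,0,0],1],
])

```text
clock: 9.2
eef_pos: [457.5, -211.7, 86.0]
tool_rot: [-0.421, 1.568, -0.364]
force: [-0.2, 0.5, -4.0]
width: 13.2
```

```bash
python3 - <<'E'
from mv import *
s=read_state();print(s["force"],s["torque"],s["width"])
to(dk(-108,0,81),93.4); to(dk(-60,0,81),93.4)
E
```

```text
[-0.16267494  0.54694181 -3.97285208] [-0.01058509  0.08105028  0.01509707] 13.23383950919499
 pos [ 457.5 -211.7   86. ] jaw 93.26 turn [-0.14  0.12  0.06] shift [ 5.   1.2 -1.6]
 pos [ 457.5 -211.7   86. ] jaw 93.26 turn [-0.14  0.12  0.06] shift [ 5.1  1.3 46.4]
```

Call:
jog_arm([
  [[0,0,0],[3,1,0],1],
  [[0,0,0],[1,0,0],1],
  [[0,0,0],[1,0,0],1],
  [[0,0,0],[0,0,0],1],
  [[0,0,0],[0,0,0],1],
])

```text
clock: 9.82
eef_pos: [456.7, -210.1, 81.0]
tool_rot: [-0.262, 1.57, -0.205]
force: [-1.8, 1.8, 7.4]
width: 13.2
```

```bash
python3 - <<'E'
from mv import *
s=read_state();print(s["force"],s["torque"],s["width"])
to(dk(-60,0,81),93.4)
E
```

```text
[-1.84126032  1.76199559  7.41848694] [0.24959496 0.48773018 0.00755807] 13.228846225956937
 pos [ 456.7 -210.1   81. ] jaw 93.26 turn [-0.14  0.04  0.01] shift [ 0.  -0.3 47.1]
```

Call:
jog_arm([
  [[-0.1,0,0],[-1,0,0],1],
  [[0,0,0],[0,0,8],1],
  [[0,0,0],[0,0,10],1],
  [[0,0,0],[0,0,10],1],
  [[0,0,0],[0,0,6],1],
  [[0,0,0],[0,0,0],1],
  [[0,0,0],[0,0,0],1],
])

```text
clock: 10.7
eef_pos: [488.8, -208.7, 81.0]
tool_rot: [3.097, 1.568, -3.128]
force: [-6.0, -0.6, 5.6]
width: 12.8
```

```bash
python3 - <<'E'
from mv import *
s=read_state();print(s["force"],s["torque"],s["width"])
to(dk(-60,0,81),93.4)
E
```

```text
[-5.96598536 -0.55958252  5.60085475] [-0.1593402   1.08068828  0.07735238] 12.79824235889379
 pos [ 488.8 -208.7   81. ] jaw 93.31 turn [-0.09 -0.18 -0.01] shift [-0.   0.1 14.9]
```

Call:
jog_arm([
  [[0,0,0],[-0.6,0,0],1],
  [[0,0,0],[0,0,6],1],
  [[0,0,0],[0,0,6],1],
  [[0,0,0],[0,0,4],1],
  [[0,0,0],[0,0,0],1],
  [[0,0,0],[0,0,0],1],
])

```text
clock: 11.45
eef_pos: [490.4, -208.7, 81.9]
tool_rot: [2.994, 1.54, 3.048]
force: [-34.3, -1.1, 37.2]
width: 12.7
```

```bash
python3 - <<'E'
from mv import *
s=read_state();print(s["force"],s["torque"],s["width"])
to(dk(-37,0,81),93.4)
E
```

```text
[-34.31107601  -1.10664806  37.21719609] [-0.5005685   6.68214754  0.32017899] 12.694562781900425
 pos [ 490.4 -208.7   81.9] jaw 93.11 turn [-0.28 -1.72 -0.26] shift [-0.2  0.3 36.4]
```

Blocked at the catch with a pitching moment, because I'm pushing high on the fin. I'll back off, release, and look before pushing low from behind.

Call:
jog_arm([
  [[0,0,0],[0,0,-8],1],
  [[0,0,0],[0,0,-7],1],
  [[0,0,0],[0,0,0],1],
  [[0,0,0],[0,0,0],1],
])

```text
clock: 11.95
eef_pos: [489.2, -208.7, 81.1]
tool_rot: [3.038, 1.566, 3.096]
force: [-7.4, -2.2, 3.0]
width: 13.0
```

```bash
python3 - <<'E'
from dk import *
from mv import to,dk
s=read_state();print(s["force"],s["torque"],s["width"]); to(dk(-75,0,81),93.4)
d=cam("scene"); save(d,"s5",(240,150,340,250),6); np.savez("s5.npz",**d)
E
```

```text
[-7.40151636 -2.20883068  3.00697874] [-0.39888936  1.63404775  0.03090658] 12.958940395104284
 pos [ 489.2 -208.7   81.1] jaw 93.3 turn [-0.1  -0.28 -0.03] shift [ 0.1  0.1 -0.4]
```

View pics/s5.png

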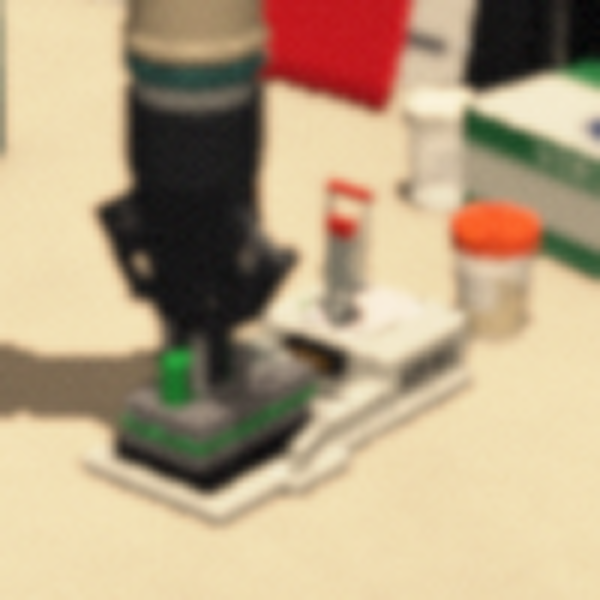

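Call:
jog_arm([
  [[0,0,0],[0,0,-2],0],
  [[0,0,0],[0,0,0],-0.4],
  [[0,0,0],[0,0,0],-0.4],
  [[0,0,0],[0,0,0],-0.4],
  [[0,0,0],[-10,0,0],-0.4],
  [[0,0,0],[-40,0,0],-0.4],
  [[0,0,0],[-20,0,-15],1],
  [[0,0,0],[0,0,-30],1],
])

```text
clock: 13.0
eef_pos: [446.6, -211.4, 153.8]
tool_rot: [-0.402, 1.565, -0.342]
force: [0.2, -0.3, -1.2]
width: 24.3
```

Call:
jog_arm([
  [[0,0,0],[0,0,-10],1],
  [[0,0,0],[0,0,0],1],
  [[0,0,0],[0,0,0],1],
])

```text
clock: 13.38
eef_pos: [435.9, -211.5, 151.5]
tool_rot: [-0.136, 1.569, -0.077]
force: [0.6, -0.4, -0.2]
width: -0.1
```

```bash
python3 - <<'E'
from dk import *
from mv import *
s=read_state();print(s["force"],s["torque"],s["width"]); to(dk(-126,0,43),93.4)
d=cam("wrist"); np.savez("w5.npz",**d); P=pts(d);o=np.array(DK)
a=np.radians(3.4);u=np.array([np.cos(a),np.sin(a)]);v=np.array([-u[1],u[0]])
for z0,z1 in((15,26),(45,57),(73,85)):
    q=fit((P[...,2]>z0)&(P[...,2]<z1),P);S=(q[:,:2]-o)@u;T=(q[:,:2]-o)@v;k=(S>-125)&(S<20)&(abs(T)<40);q=q[k]
    if len(q)>20:
        print(z0,len(q),np.percentile(S[k],[1,99]).round(1),np.percentile(T[k],[1,99]).round(1),np.median(q[:,2]).round(1),cv2.minAreaRect(q[:,:2].astype(np.float32))[1:])
E
```

```text
[ 0.59432517 -0.39794103 -0.19215394] [ 0.00234943 -0.03577536 -0.07716818] -0.11603767522867128
 pos [ 435.9 -211.5  151.5] jaw 93.38 turn [-0.02  0.08  0.01] shift [108.5  -0.3   1.7]
15 945 [-104.6  -38.5] [-38.8  36.6] 22.5 ((72.08244323730469, 76.1113510131836), 3.326962471008301)
45 1001 [-104.6  -22.1] [-28.8  26.7] 52.3 ((99.50101470947266, 56.174320220947266), 3.8315889835357666)
```

Call:
jog_arm([
  [[0,0,0],[40,0,0],1],
  [[0,0,0],[45,0,0],1],
  [[0,0,0],[20,0,0],1],
  [[0,0,0],[4,0,0],1],
  [[0,0,0],[0,0,0],1],
  [[0,0,0],[0,0,0],1],
])

```text
clock: 14.18
eef_pos: [435.4, -211.8, 43.3]
tool_rot: [-0.439, 1.569, -0.38]
force: [0.2, 0.4, -0.4]
width: -0.3
```

Call:
jog_arm([
  [[0,0,0],[0,0,8],1],
  [[0,0,0],[0,0,4],1],
  [[0,0,0],[0,0,4],1],
  [[0,0,0],[0,0,2],1],
  [[0,0,0],[0,0,2],1],
])

```text
clock: 14.8
eef_pos: [449.2, -210.5, 42.2]
tool_rot: [2.944, 1.56, 3.0]
force: [-12.0, -1.5, 8.3]
width: 0.2
```

```bash
python3 - <<'E'
from mv import *
s=read_state();print(s["force"],s["torque"],s["width"]); to(dk(-126,0,43),93.4)
E
```

```text
[-11.97116158  -1.53678986   8.33007983] [-0.29474929  2.18299762  0.00734327] 0.2069273295750548
 pos [ 449.2 -210.5   42.2] jaw 93.23 turn [-0.17 -0.58 -0.12] shift [ -0.7  -0.5 -11.4]
```

Call:
jog_arm([
  [[0,0,0],[0,0,3],1],
  [[0,0,0],[0,0,3],1],
  [[0,0,0],[0,0,0],1],
  [[0,0,0],[0,0,0],1],
])

```text
clock: 15.3
eef_pos: [449.4, -210.5, 42.0]
tool_rot: [2.95, 1.55, 3.004]
force: [-18.8, -2.6, 13.9]
width: 0.3
```

```bash
python3 - <<'E'
from dk import *
from mv import *
s=read_state();print(s["force"],s["torque"],s["width"]); to(dk(-126,0,43),93.4)
d=cam("wrist"); np.savez("w6.npz",**d); P=pts(d);o=np.array(DK)
a=np.radians(3.4);u=np.array([np.cos(a),np.sin(a)]);v=np.array([-u[1],u[0]])
for z0,z1 in((15,26),(45,57),(73,85)):
    q=fit((P[...,2]>z0)&(P[...,2]<z1),P);S=(q[:,:2]-o)@u;T=(q[:,:2]-o)@v;k=(S>-125)&(S<20)&(abs(T)<48);q=q[k]
    if len(q)>20:
        print(z0,len(q),np.percentile(S[k],[1,99]).round(1),np.percentile(T[k],[1,99]).round(1),np.median(q[:,2]).round(1))
save(d,"w6")
E
```

```text
[-18.78827024  -2.6011729   13.85825069] [-0.50493943  3.60562326  0.02261294] 0.2556712939381511
 pos [ 449.4 -210.5   42. ] jaw 93.09 turn [-0.31 -1.15 -0.23] shift [ -0.8  -0.6 -11.7]
15 848 [-122.1  -97.8] [-38.4  36. ] 21.6
45 586 [-125.   -98.2] [-13.7  12.9] 54.8
73 3165 [-124.9 -104.9] [-37.5  37.3] 76.0
```

View pics/w6.png

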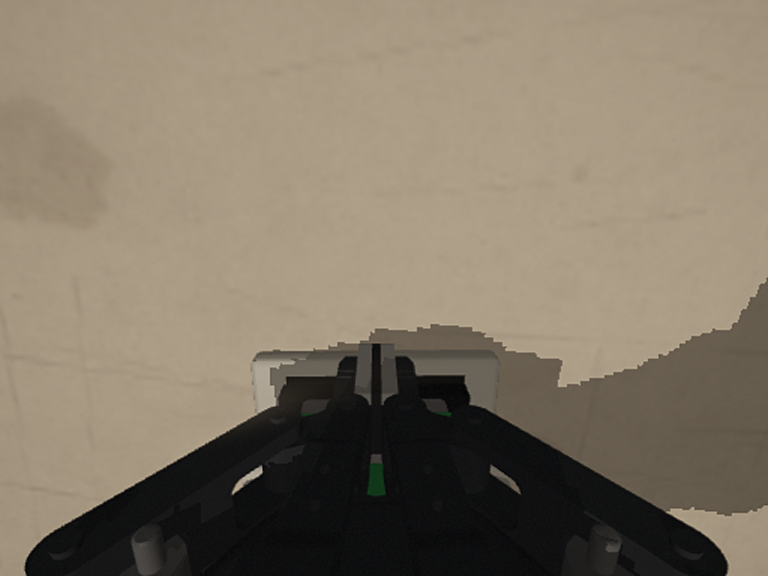

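Still held at the sloped bolt with nose at dock x ≈ -4.6; the arm's compliance also presses downwards. I'll relieve the vertical load and push harder.

Call:
jog_arm([
  [[0,0,0],[-3,0,1],1],
  [[0,0,0],[0,0,2],1],
  [[0,0,0],[-1,0,2],1],
  [[0,0,0],[0,0,2],1],
  [[0,0,0],[0,0,0],1],
])

```text
clock: 15.98
eef_pos: [455.5, -211.9, 44.7]
tool_rot: [3.038, 1.549, 3.091]
force: [-18.0, -8.0, 0.9]
width: -0.1
```

Call:
jog_arm([
  [[0,0,0],[0,0,2],1],
  [[0,0,0],[0,0,2],1],
  [[0,0,0],[0,0,0],1],
  [[0,0,0],[0,0,0],1],
])

```text
clock: 16.48
eef_pos: [457.3, -212.6, 44.6]
tool_rot: [3.061, 1.545, 3.112]
force: [-21.9, -10.6, 2.1]
width: -0.1
```

```bash
python3 - <<'E'
from mv import *
s=read_state();print(s["force"],s["torque"]); to(dk(-80,0,43),93.4)
E
```

```text
[-21.86433369 -10.62714261   2.13660775] [-1.99890913  4.40586281  0.07882216]
 pos [ 457.3 -212.6   44.6] jaw 92.93 turn [-0.47 -1.48 -0.13] shift [ 0.9  2.3 26.7]
```

```bash
python3 - <<'E'
from dk import *
from mv import *
d=cam("wrist"); np.savez("w7.npz",**d); P=pts(d);o=np.array(DK)
a=np.radians(3.4);u=np.array([np.cos(a),np.sin(a)]);v=np.array([-u[1],u[0]])
q=fit((P[...,2]>18)&(P[...,2]<27),P);S=(q[:,:2]-o)@u;T=(q[:,:2]-o)@v
k=(S>-115)&(S<-60)&(abs(T)<48);S=S[k];T=T[k]
print(k.sum(),np.percentile(T,[1,99]))
for t in range(-40,42,6):
    w=abs(T-t)<3
    if w.sum()>3: print(t,w.sum(),S[w].min().round(1),S[w].max().round(1))
for n in range(-104,-60,6):
    w=abs(S-n)<3
    if w.sum()>3: print("s",n,T[w].min().round(1),T[w].max().round(1))
save(d,"w7",(160,220,340,300),4)
E
```

```text
786 [-40.78879392  33.96671388]
-40 67 -95.2 -92.8
-34 118 -95.6 -90.2
-28 87 -95.8 -93.0
-22 64 -96.1 -93.8
-10 4 -114.4 -114.2
14 49 -98.6 -96.4
20 94 -98.9 -96.8
26 159 -99.2 -89.5
32 139 -99.6 -91.1
s -98 -39.5 34.1
s -92 -41.6 34.4
```

View pics/w7.png

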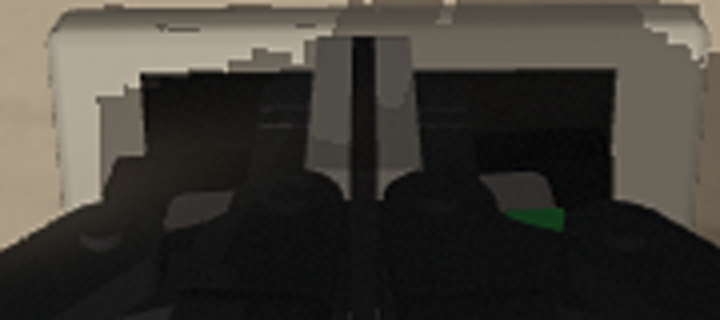

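The module has yawed 3.4° nose to +y, since the drag at the catch side turns it when pushed centrally. I'll re-grip the fin to control yaw, straighten it, and push with pitch and vertical compensation.

Call:
jog_arm([
  [[0,0,0],[0,0,-10],0.2],
  [[0,0,0],[0,0,-10],-0.3],
  [[0,0,0],[-30,0,0],-0.3],
  [[0,0,0],[-50,0,0],-0.3],
  [[0,0,0],[-30,0,10],-0.3],
  [[-3,0,0],[0,0,30],-0.3],
  [[0,0,0],[0,0,10],-0.3],
  [[0,0,0],[0,0,0],-0.3],
])

```text
clock: 17.52
eef_pos: [501.3, -206.5, 155.9]
tool_rot: [2.393, 1.57, 2.504]
force: [-0.2, -0.0, 0.5]
width: 56.0
```

```bash
python3 - <<'E'
from dk import *
from mv import *
s=read_state();print(s["force"],s["width"])
to(dk(-67.4,-1.4,79),96.8)
d=cam("wrist"); np.savez("w8.npz",**d); P=pts(d);o=np.array(DK);hsv=cv2.cvtColor(d["img"],cv2.COLOR_RGB2HSV)
a=np.radians(3.4);u=np.array([np.cos(a),np.sin(a)]);v=np.array([-u[1],u[0]])
for n,z0,z1,g in(("fl",18,26,0),("body",46,56,0),("fin",72,84,1)):
    m=(P[...,2]>z0)&(P[...,2]<z1)
    if g: m&=(hsv[...,0]>45)&(hsv[...,0]<75)&(hsv[...,1]>100)
    q=fit(m,P);S=(q[:,:2]-o)@u;T=(q[:,:2]-o)@v;k=(S>-112)&(S<5)&(abs(T)<42)
    if k.sum()>20: print(n,k.sum(),cv2.minAreaRect(np.stack([S[k],T[k]],1).astype(np.float32)))
E
```

```text
[-0.17066139 -0.00318743  0.50168836] 55.958088615416884
 pos [ 501.3 -206.5  155.9] jaw 96.36 turn [-0.44 -0.04 -0.04] shift [76.9 -2.6 -5.2]
fl 1352 ((-47.9776496887207, -0.16226577758789062), (105.54400634765625, 83.74714660644531), 0.2760079503059387)
body 5198 ((-50.684085845947266, -1.9439563751220703), (99.86737823486328, 55.59096908569336), 0.3623759150505066)
fin 991 ((-70.1170883178711, -2.5412068367004395), (48.125648498535156, 14.005254745483398), 2.2896080017089844)
```

Call:
jog_arm([
  [[2.5,0,0],[30,-3.5,-8],-0.3],
  [[0,0,0],[35,0,0],-0.3],
  [[0,0,0],[11,0,0],-0.3],
  [[0,0,0],[0,0,0],-0.3],
  [[0,0,0],[0,0,0],-0.3],
])

```text
clock: 18.2
eef_pos: [494.4, -211.8, 81.4]
tool_rot: [-0.452, 1.569, -0.385]
force: [-0.2, -0.5, -0.8]
width: 55.6
```

```bash
python3 - <<'E'
from mv import *
s=read_state();print(s["force"],s["width"])
to(dk(-70.7,-2,79),93.9)
E
```

```text
[-0.23139009 -0.46201462 -0.77184722] 55.60930224440667
 pos [ 494.4 -211.8   81.4] jaw 93.84 turn [-0.06  0.08  0.04] shift [ 2.4  1.4 -1.2]
```

Call:
jog_arm([
  [[0,0,0],[1.5,1.4,0],-0.3],
  [[0,0,0],[0,0,0],1],
  [[0,0,0],[0,0,0],1],
  [[0,0,0],[0,0,0],1],
  [[0,0,0],[0,0,0],1],
  [[0,0,0],[0,0,0],1],
])

```text
clock: 18.95
eef_pos: [493.8, -210.0, 79.3]
tool_rot: [-0.251, 1.571, -0.183]
force: [-1.1, 0.4, 5.5]
width: 12.7
```

Call:
jog_arm([
  [[0.3,-0.5,0],[0,0,2],1],
  [[0,-0.5,0],[-1,0,2],1],
  [[0,0,0],[0,0,2],1],
  [[0,0,0],[0,0,0],1],
])

```text
clock: 19.45
eef_pos: [493.8, -210.0, 79.3]
tool_rot: [0.306, 1.564, 0.368]
force: [-9.6, -1.0, 8.0]
width: 13.1
```

```bash
python3 - <<'E'
from mv import *
s=read_state();print(s["force"],s["torque"],s["width"])
to(dk(-37,-1,81),93.4)
E
```

```text
[-9.63794826 -1.01228093  7.95979333] [-0.35993457  2.38922132  0.37998713] 13.058246574889298
 pos [ 493.8 -210.    79.3] jaw 93.54 turn [ 0.14  0.35 -0.11] shift [-1.5  0.6 33. ]
```

Call:
jog_arm([
  [[0,-0.5,0],[-2,0,2],1],
  [[0,-0.5,0],[-1,0,2],1],
  [[0,0,0],[0,0,2],1],
  [[0,0,0],[0,0,0],1],
])

```text
clock: 19.95
eef_pos: [495.4, -209.8, 80.8]
tool_rot: [0.25, 1.555, 0.31]
force: [-14.3, -2.1, 2.2]
width: 13.0
```

```bash
python3 - <<'E'
from mv import *
s=read_state();print(s["force"],s["torque"],s["width"])
to(dk(-37,-1,81),93.4)
E
```

```text
[-14.33312829  -2.1320075    2.18986038] [-0.65549267  3.43580494  0.26098929] 13.033751407342864
 pos [ 495.4 -209.8   80.8] jaw 93.43 turn [ 0.03  0.86 -0.22] shift [ 0.3  0.6 31.4]
```

Call:
jog_arm([
  [[0,0.5,0],[0,0,2],1],
  [[0,0,0],[0,0,2],1],
  [[0,0,0],[0,0,2],1],
  [[0,0,0],[0,0,0],1],
])

```text
clock: 20.45
eef_pos: [496.4, -209.8, 81.5]
tool_rot: [2.067, 1.565, 2.125]
force: [-24.9, -1.7, 17.6]
width: 12.8
```

```bash
python3 - <<'E'
from mv import *
s=read_state();print(s["force"],s["torque"],s["width"])
to(dk(-37,-1,81),93.4)
E
```

```text
[-24.90301859  -1.66916936  17.58053439] [-0.56019242  5.40080228  0.32306105] 12.825920589093968
 pos [ 496.4 -209.8   81.5] jaw 93.36 turn [-0.04 -0.16 -0.3 ] shift [ 0.4  0.6 30.4]
```

Module pivots nose-down in the pads when pushed by the fin. Better: push low at the rear with half-open fingers, two contact points at ±28 mm, so yaw is held by the tool.

Call:
jog_arm([
  [[0,0.5,0],[1,0,-7],1],
  [[0,0,0],[0,0,0],-0.3],
  [[0,0,0],[0,0,0],-0.3],
  [[0,0,0],[0,0,0],-0.3],
  [[0,0,0],[-20,0,0],-0.3],
  [[0,0,0],[-50,0,0],0],
  [[0,0,0],[0,0,-25],0],
  [[0,0,0],[0,0,-20],0],
])

```text
clock: 21.45
eef_pos: [458.7, -212.3, 152.2]
tool_rot: [-0.041, 1.552, 0.021]
force: [-0.0, -0.0, -1.1]
width: 42.6
```

Call:
jog_arm([
  [[0,0,0],[0,0,-10],0],
  [[0,0,0],[0,0,0],0],
  [[0,0,0],[0,0,0],0],
])

```text
clock: 21.82
eef_pos: [449.8, -212.9, 151.2]
tool_rot: [-0.011, 1.552, 0.052]
force: [0.2, -0.6, 0.3]
width: 42.6
```

```bash
cat > mod.py <<'E'
from dk import *
from mv import *
def mod(name):
    d=cam("wrist"); np.savez(name+".npz",**d); P=pts(d);o=np.array(DK);hsv=cv2.cvtColor(d["img"],cv2.COLOR_RGB2HSV)
    a=np.radians(3.4);u=np.array([np.cos(a),np.sin(a)]);v=np.array([-u[1],u[0]])
    for n,z0,z1,g in(("fl",18,26,0),("body",46,57,0),("fin",72,84,1)):
        m=(P[...,2]>z0)&(P[...,2]<z1)
        if g: m&=(hsv[...,0]>45)&(hsv[...,0]<75)&(hsv[...,1]>100)
        q=fit(m,P);S=(q[:,:2]-o)@u;T=(q[:,:2]-o)@v;k=(S>-112)&(S<30)&(abs(T)<42)
        if k.sum()>20: print(n,k.sum(),np.round(np.percentile(S[k],[0.5,99.5]),1),np.round(np.percentile(T[k],[.5,99.5]),1),cv2.minAreaRect(np.stack([S[k],T[k]],1).astype(np.float32)),np.polyfit(S[k],q[k,2],1)[0].round(4))
    return d
E
python3 - <<'E'
from mod import *
s=read_state();print(s["force"],s["width"]); to(dk(-126,-1,42),93.4)
mod("w9")
E
```

```text
[ 0.20491047 -0.56340164  0.29109084] 42.617233556835224
 pos [ 449.8 -212.9  151.2] jaw 93.58 turn [0.18 1.07 0.01] shift [108.9   0.9 -13.9]
fl 1266 [-101.1   11.2] [-41.3  41.2] ((-38.67223358154297, -0.9652519226074219), (125.44318389892578, 82.75763702392578), 1.7171006202697754) 0.0009
body 4325 [-100.8   -2.6] [-30.2  25.3] ((-36.646080017089844, -2.289592742919922), (129.17442321777344, 56.003807067871094), 0.5663905739784241) 0.0083
fin 930 [-95.9 -47. ] [-9.6  3.7] ((-71.23229217529297, -3.1323375701904297), (49.649715423583984, 13.364300727844238), 0.4924263060092926) 0.0402
```

Call:
jog_arm([
  [[0.2,1,0],[0,1,-10],0],
  [[0,0,0],[45,0,-2],0],
  [[0,0,0],[45,0,0],0],
  [[0,0,0],[15,0,0],0],
  [[0,0,0],[3,0,0],0],
  [[0,0,0],[0,0,0],0],
])

```text
clock: 22.62
eef_pos: [437.2, -212.9, 43.9]
tool_rot: [-0.489, 1.569, -0.431]
force: [-0.6, 0.2, 0.2]
width: 42.7
```

```bash
python3 - <<'E'
from mod import *
s=read_state();print(s["force"],s["width"]); to(dk(-112,-1,42),93.4)
E
```

```text
[-0.63851024  0.20827976  0.20369431] 42.66791145133266
 pos [ 437.2 -212.9   43.9] jaw 93.35 turn [-0.05  0.07  0.04] shift [ 1.9  0.2 14.7]
```

Call:
jog_arm([
  [[0.5,0,0],[0,0,10],0],
  [[0,0,0],[0,0,5],0],
  [[0,0,0],[-1,0,3],0],
  [[0,0,0],[-1,0,3],0],
  [[0,0,0],[-1,0,2],0],
  [[0,0,0],[0,0,0],0],
])

```text
clock: 23.38
eef_pos: [452.9, -211.5, 45.2]
tool_rot: [2.944, 1.558, 2.993]
force: [-10.8, -2.6, 0.5]
width: 42.8
```

```bash
python3 - <<'E'
from mod import *
s=read_state();print(s["force"],s["torque"],s["width"]); to(dk(-112,-1,42),93.4)
E
```

```text
[-10.83468057  -2.60728705   0.49634713] [-0.49159433  2.1308654   0.30132267] 42.82123284570134
 pos [ 452.9 -211.5   45.2] jaw 92.77 turn [-0.63 -0.71 -0.15] shift [ 3.2 -0.3 -1.1]
```

Call:
jog_arm([
  [[0,0,0],[-0.5,0,2],0],
  [[0,0,0],[-0.5,0,2],0],
  [[0,0,0],[-0.5,0,2],0],
  [[0,0,0],[-0.5,0,2],0],
  [[0,0,0],[0,0,0],0],
])

```text
clock: 24.0
eef_pos: [454.5, -210.0, 46.2]
tool_rot: [2.895, 1.545, 2.943]
force: [-20.4, -2.2, 1.9]
width: 42.8
```

```bash
python3 - <<'E'
from mod import *
s=read_state();print(s["force"],s["torque"],s["width"]); to(dk(-112,-1,42),93.4)
E
```

```text
[-20.36043982  -2.24252134   1.88120191] [-0.32742643  4.0250834   0.43516527] 42.817494415763505
 pos [ 454.5 -210.    46.2] jaw 92.74 turn [-0.66 -1.42 -0.37] shift [ 4.3 -1.7 -2.7]
```

Call:
jog_arm([
  [[0,0,0],[-0.5,-0.5,2],0],
  [[0,0,0],[-0.5,-0.5,2],0],
  [[0,0,0],[-0.5,0,2],0],
  [[0,0,0],[0,0,0],0],
  [[0,0,0],[0,0,0],0],
])

```text
clock: 24.62
eef_pos: [457.8, -210.0, 47.2]
tool_rot: [2.876, 1.54, 2.925]
force: [-23.5, -1.1, 2.6]
width: 42.9
```

```bash
python3 - <<'E'
from mod import *
s=read_state();print(s["force"],s["torque"],s["width"]); to(dk(-112,-1,42),93.4)
d=mod("w10"); save(d,"w10")
E
```

```text
[-23.50681163  -1.13968645   2.58925639] [-0.17899112  4.74719959  0.51939651] 42.89561470927733
 pos [ 457.8 -210.    47.2] jaw 92.76 turn [-0.64 -1.73 -0.48] shift [ 5.3 -1.6 -5.9]
fl 599 [-107.1  -94.7] [-21.8  21.4] ((-101.06747436523438, -0.10306549072265625), (43.96684646606445, 13.247777938842773), 88.45831298828125) -0.0616
body 3548 [-111.2  -76.6] [-24.   22.6] ((-93.613525390625, 4.309980392456055), (36.74553680419922, 58.20594024658203), 0.03694481402635574) 0.202
```

Call:
jog_arm([
  [[0,0,0],[0,0,2],0],
  [[0,0,0],[0,0,2],0],
  [[0,0,0],[0,0,2],0],
  [[0,0,0],[0,0,0],0],
])

```text
clock: 25.18
eef_pos: [473.3, -209.7, 48.3]
tool_rot: [2.791, 1.557, 2.841]
force: [-8.5, 1.7, -1.2]
width: 42.7
```

```bash
python3 - <<'E'
from mod import *
s=read_state();print(s["force"],s["torque"],s["width"]); to(dk(-106,-1,42),93.4)
E
```

```text
[-8.46092701  1.71690295 -1.16605022] [0.35990331 1.95609528 0.23477187] 42.66216065718088
 pos [ 473.3 -209.7   48.3] jaw 92.86 turn [-0.54 -0.72 -0.27] shift [  6.4  -1.1 -15.4]
```

Call:
jog_arm([
  [[-0.3,0,0],[2,0,2],0],
  [[0,0,0],[1,0,2],0],
  [[0,0,0],[0,0,2],0],
  [[0,0,0],[0,0,2],0],
  [[0,0,0],[0,0,0],0],
])

```text
clock: 25.8
eef_pos: [479.8, -209.5, 45.1]
tool_rot: [2.834, 1.555, 2.889]
force: [-11.5, 1.0, 1.0]
width: 42.8
```

```bash
python3 - <<'E'
from mod import *
s=read_state();print(s["force"],s["torque"],s["width"]); to(dk(-77,-1,45),93.4)
E
```

```text
[-11.46071554   0.97274623   1.03097347] [0.14272986 2.33165396 0.21756318] 42.7718305840288
 pos [ 479.8 -209.5   45.1] jaw 93.13 turn [-0.27 -0.88 -0.28] shift [ 0.  -0.7  7. ]
```

Call:
jog_arm([
  [[0,0,0],[0,0,2],0],
  [[0,0,0],[0,0,2],0],
  [[0,0,0],[0,0,2],0],
  [[0,0,0],[0,0,1],0],
  [[0,0,0],[0,0,0],0],
  [[0,0,0],[0,0,0],0],
])

```text
clock: 26.55
eef_pos: [487.3, -209.0, 45.1]
tool_rot: [2.819, 1.556, 2.874]
force: [-10.6, 1.5, -1.0]
width: 42.6
```

```bash
python3 - <<'E'
from mod import *
s=read_state();print(s["force"],s["torque"],s["width"]); to(dk(-77,-1,45),93.4)
E
```

```text
[-10.5711681    1.47183691  -0.98695598] [0.26256418 2.16144041 0.23666266] 42.636072695486405
 pos [ 487.3 -209.    45.1] jaw 93.14 turn [-0.26 -0.82 -0.28] shift [ 0.1 -0.7 -0.5]
```

Call:
jog_arm([
  [[0,0,0],[0,0,1],0],
  [[0,0,0],[0,0,1],0],
  [[0,0,0],[0,0,0],0],
  [[0,0,0],[0,0,0],0],
])

```text
clock: 27.05
eef_pos: [488.7, -209.0, 45.0]
tool_rot: [2.831, 1.555, 2.885]
force: [-11.6, 1.0, -1.1]
width: 42.5
```

Call:
jog_arm([
  [[0,0,0],[0,0,-10],0],
  [[0,0,0],[0,0,-15],0],
  [[0,0,0],[-40,0,-20],0],
  [[0,0,0],[-60,0,-20],0],
  [[0,0,0],[-50,0,0],1],
  [[0,0,0],[0,0,0],1],
  [[0,0,0],[0,0,0],1],
  [[0,0,0],[0,0,0],1],
])

```text
clock: 28.05
eef_pos: [431.1, -213.7, 194.7]
tool_rot: [2.636, 1.568, 2.691]
force: [0.1, -0.2, -0.4]
width: 0.3
```

```bash
python3 - <<'E'
from mod import *
s=read_state();print(s["force"],s["torque"],s["width"]); to(dk(78,0,160),93.4)
d=mod("w11"); save(d,"w11",(150,90,400,290),3.1)
E
```

```text
[ 0.10543137 -0.16614323 -0.39513552] [ 0.01654038 -0.02588351  0.0224346 ] 0.2838233359005017
 pos [ 431.1 -213.7  194.7] jaw 93.16 turn [-0.24 -0.12 -0.06] shift [ 34.3   2.5 210.9]
fl 442 [-66.8 -12. ] [-41.5  41.6] ((-39.98409652709961, 0.9846649169921875), (83.49494171142578, 57.5905647277832), 86.32636260986328) 0.0132
body 47 [-65.2  16.1] [-7.  25.5] ((-24.869548797607422, 8.72677993774414), (8.814470291137695, 86.88380432128906), 73.21107482910156) 0.053
```

View pics/w11.png

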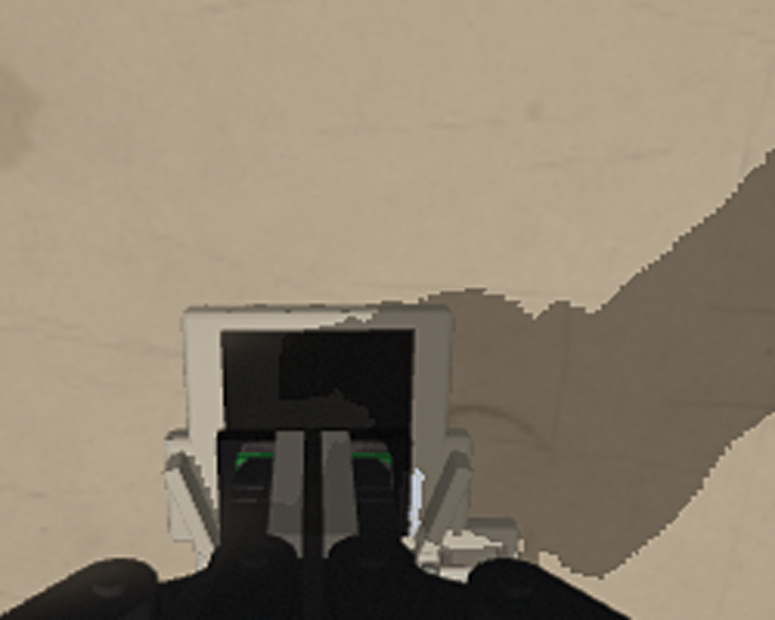

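Call:
jog_arm([
  [[0.2,0,0],[-30,2.5,25],1],
  [[0,0,0],[-30,0,27],1],
  [[0,0,0],[0,0,0],1],
  [[0,0,0],[0,0,0],1],
])

```text
clock: 28.6
eef_pos: [482.1, -208.5, 254.3]
tool_rot: [2.802, 1.567, 2.853]
force: [0.1, -0.3, 0.4]
width: -0.1
```

```bash
python3 - <<'E'
from mod import *
s=read_state(); to(dk(78,0,160),93.4)
d=mod("w12"); ana(d,o=DK); d2=cam("scene"); np.savez("s12.npz",**d2); ana(d2,o=DK)
P=pts(d);a=np.radians(3.4);u=np.array([np.cos(a),np.sin(a)]);v=np.array([-u[1],u[0]])
Q=fit(np.ones(P.shape[:2],bool),P);S=(Q[:,:2]-DK)@u;T=(Q[:,:2]-DK)@v
for c in(-25,-18,18,25): print(c,[(k,float(np.median(Q[(abs(S-k)<1)&(abs(T-c)<2),2]).round())) for k in list(range(-76,-58,2))+list(range(20,44,2)) if ((abs(S-k)<1)&(abs(T-c)<2)).any()])
E
```

```text
pos [ 482.1 -208.5  254.3] jaw 92.95 turn [-0.45 -0.2  -0.07] shift [ 93.7   0.6 159.9]
fl 672 [-66.6  20.9] [-40.2  41.4] ((-21.56109619140625, -0.01972198486328125), (90.13621520996094, 83.26134490966797), 0.22119049727916718) 0.0054
body 1698 [-66.5   6.5] [-29.5  25.9] ((-29.066177368164062, -1.8698234558105469), (75.30876159667969, 56.08938980102539), 0.37876665592193604) 0.0109
fin 409 [-61.5 -18.4] [-8.3  4.9] ((-39.926021575927734, -1.9469385147094727), (43.531620025634766, 13.43943977355957), 0.8808454871177673) 0.0337
housing z42-50 s45..110 83 t -47.7..47.3 mid -0.23  s 45.3..60.3 z 46.3
z8-40 s45..110 13 t -51.9..51.5 mid -0.21  s 46.8..53.5 z 10.4
slab front 2352 t -52.2..51.5 mid -0.36  s -111.8..-70.1 z 12.9
slab -112..-95 991 t -51.6..50.7 mid -0.46  s -111.8..-95.1 z 12.9
slab -85..-70 909 t -51.5..51.5 mid -0.02  s -84.9..-68.0 z 12.9
lips 209 t -48.0..46.9 mid -0.58  s 14.1..29.6 z 29.6
floor between lips 11 t -51.7..50.3 mid -0.71  s 16.0..20.3 z 11.6
floor s-15..0 29 t 30.5..39.1 mid 34.78  s -17.2..-12.5 z 12.6
bar 56 t -5.1..2.6 mid -1.27  s 55.7..60.5 z 132.3

[... 359 characters left out ...]
18 t -49.2..-31.0 mid -40.10  s 15.9..26.7 z 30.3
floor between lips few 6
floor s-15..0 few 0
bar 31 t -15.8..12.2 mid -1.85  s 51.9..64.9 z 128.2
lever/z60-110 84 t -16.5..8.2 mid -4.15  s 44.2..58.6 z 89.2
-25 [(-76, 287.0), (-74, 288.0), (-72, 289.0), (-70, 13.0), (-68, 13.0), (-66, 39.0), (-64, 52.0), (-62, 53.0), (-60, 53.0)]
-18 [(-76, 13.0), (-74, 13.0), (-72, 13.0), (-70, 13.0), (-68, 12.0), (-66, 39.0), (-64, 52.0), (-62, 53.0), (-60, 53.0)]
18 [(-76, 13.0), (-74, 14.0), (-72, 13.0), (-70, 12.0), (-68, 12.0), (-66, 36.0), (-64, 52.0), (-62, 53.0), (-60, 53.0)]
25 [(-76, 287.0), (-74, 289.0), (-72, 289.0), (-70, 14.0), (-68, 12.0), (-66, 35.0), (-64, 52.0), (-62, 53.0), (-60, 52.0)]
```

```bash
python3 - <<'E'
from mod import *
a=np.radians(3.4);u=np.array([np.cos(a),np.sin(a)]);v=np.array([-u[1],u[0]])
for n in("w2","w9","w11","w12"):
    d=dict(np.load(n+".npz"));P=pts(d);Q=fit(np.ones(P.shape[:2],bool),P);S=(Q[:,:2]-DK)@u;T=(Q[:,:2]-DK)@v;Z=Q[:,2]
    k=(Z>6)&(Z<40)&(abs(S)<30)&(T>55)&(T<110)
    f=(abs(T)<45)&(Z>7)&(Z<17)&(S<-100)&(S>-125)
    r=(abs(T)<20)&(Z>25)&(Z<55)&(S<-60)&(S>-105)
    print(n,"knob",k.sum(),np.sort(T[k])[-4:].round(1),np.percentile(S[k],[2,98]).round(1) if k.any() else "","front",np.sort(S[f])[:60:20].round(1),"rear",np.sort(S[r])[:30:10].round(1) if r.any() else "")
E
```

```text
w2 knob 313 [90.3 90.5 91.  91.8] [-26.5   7.4] front [-114.4 -113.7 -113.1] rear 
w9 knob 4 [81.2 81.9 82.1 83.5] [-19.4 -16.3] front [-114.6 -114.4 -114.3] rear [-101.6 -101.3 -101.2]
w11 knob 310 [82.4 83.2 83.5 83.5] [-27.  -4.] front [-114.7 -114.4 -114.3] rear [-67.2 -66.6 -66.3]
w12 knob 509 [90.3 90.3 90.4 90.8] [-25.9   6.1] front [-114.5 -114.  -113.8] rear [-67.2 -66.8 -66.7]
```

Module rear is at dock x ≈ -67 and the catch knob is back at its sprung-out position (90.4 vs 91 at the start), so the catch has clicked. Now over to behind the loop bar.

Call:
jog_arm([
  [[-0.4,-0.2,0],[0,1,40],1],
  [[0,0,0],[0,0,45],1],
  [[0,0,0],[0,0,45],1],
  [[0,0,0],[0,0,36],1],
  [[0,0,0],[30,0,0],1],
  [[0,0,0],[30,0,0],1],
  [[0,0,0],[0,0,0],1],
  [[0,0,0],[0,0,0],1],
])

```text
clock: 29.7
eef_pos: [649.6, -198.8, 196.7]
tool_rot: [-0.048, 1.567, 0.009]
force: [0.5, 0.3, 0.7]
width: 0.4
```

```bash
python3 - <<'E'
from mod import *
s=read_state(); to(dk(82,0,143.5),93.4); to(dk(35,0,143.5),93.4)
E
```

```text
pos [ 649.6 -198.8  196.7] jaw 93.32 turn [-0.08  0.22  0.01] shift [53.2 -0.3 -4.3]
 pos [ 649.6 -198.8  196.7] jaw 93.32 turn [-0.08  0.22  0.01] shift [ 53.1  -0.4 -51.3]
```

Call:
jog_arm([
  [[0,0,0],[30,0,0],1],
  [[0,0,0],[20,0,0],1],
  [[0,0,0],[3,0,0],1],
  [[0,0,0],[0,0,0],1],
  [[0,0,0],[0,0,0],1],
])

```text
clock: 30.32
eef_pos: [650.4, -198.6, 144.4]
tool_rot: [-0.11, 1.565, -0.051]
force: [0.5, 0.5, -0.6]
width: 0.1
```

```bash
python3 - <<'E'
from mod import *
s=read_state(); print(s["force"]); to(dk(35,0,143.5),93.4)
E
```

```text
[ 0.50965293  0.48413665 -0.5886706 ]
 pos [ 650.4 -198.6  144.4] jaw 93.35 turn [-0.05  0.3   0.03] shift [  0.6  -0.5 -52. ]
```

Push the bar forward (−x) smoothly.

Call:
jog_arm([
  [[0,0,0],[0,0,-10],1],
  [[0,0,0],[0,0,-8],1],
  [[0,0,0],[0,0,-8],1],
  [[0,0,0],[0,0,-8],1],
  [[0,0,0],[0,0,-8],1],
  [[0,0,0],[0,0,-8],1],
  [[0,0,0],[0,0,-2],1],
  [[0,0,0],[0,0,0],1],
])

```text
clock: 31.32
eef_pos: [597.9, -201.4, 143.1]
tool_rot: [0.0, 1.567, 0.058]
force: [-0.3, 0.2, 0.2]
width: -0.3
```

```bash
python3 - <<'E'
from mod import *
s=read_state(); print(s["force"]); to(dk(24,0,136),93.4)
d=cam("scene"); ana(d,o=DK); P=pts(d);hsv=cv2.cvtColor(d["img"],cv2.COLOR_RGB2HSV);h=hsv[...,0]
a=np.radians(3.4);u=np.array([np.cos(a),np.sin(a)]);v=np.array([-u[1],u[0]])
m=((h<8)|(h>172))&(hsv[...,1]>110);q=fit(m,P);S=(q[:,:2]-DK)@u;T=(q[:,:2]-DK)@v
k=(abs(S)<110)&(abs(T)<40);print(k.sum(),np.stack([S,T,q[:,2]],1)[k].round()[:60].tolist())
E
```

```text
[-0.26773752  0.17564411  0.19519409]
 pos [ 597.9 -201.4  143.1] jaw 93.34 turn [-0.06  0.22  0.  ] shift [  7.1  -0.8 -10.4]
housing z42-50 s45..110 142 t -51.5..40.0 mid -5.72  s 46.8..108.1 z 47.2
z8-40 s45..110 107 t -55.0..-41.8 mid -48.41  s 46.0..108.9 z 21.0
slab front 195 t -54.5..48.4 mid -3.00  s -111.7..-71.2 z 13.4
slab -112..-95 81 t -53.0..44.9 mid -4.06  s -111.7..-95.6 z 13.6
slab -85..-70 75 t -53.9..47.7 mid -3.11  s -84.7..-68.9 z 13.3
lips 16 t -45.8..-30.6 mid -38.21  s 15.1..27.7 z 29.9
floor between lips few 4
floor s-15..0 few 0
bar 1147 t -63.8..55.8 mid -4.01  s 20.1..62.4 z 268.9
lever/z60-110 76 t -14.3..11.8 mid -1.27  s 34.4..59.0 z 86.2
158 [[0.0, 20.0, 426.0], [7.0, 26.0, 421.0], [1.0, 16.0, 414.0], [51.0, -32.0, 412.0], [0.0, 16.0, 411.0], [52.0, -31.0, 408.0], [4.0, 19.0, 407.0], [49.0, -33.0, 406.0], [-1.0, 15.0, 405.0], [53.0, -30.0, 401.0], [6.0, 21.0, 400.0], [53.0, -30.0, 398.0], [53.0, -30.0, 395.0], [2.0, 17.0, 395.0], [53.0, -31.0, 392.0], [53.0, -30.0, 389.0], [5.0, 20.0, 387.0], [51.0, -33.0, 386.0], [9.0, 23.0, 383.0], [54.0, -30.0, 382.0], [-1.0, 15.0, 383.0], [51.0, -32.0, 380.0], [4.0, 18.0, 378.0], [52.0, -32.0, 376.0], [56.0, -28.0, 371.0], [2.0, 17.0, 372.0], [56.0, -29.0, 368.0], [3.0, 18.0, 362.0], [3.0, 18.0, 355.0], [44.0, -35.0, 356.0], [7.0, 21.0, 351.0], [39.0, -38.0, 354.0], [2.0, 17.0, 349.0], [2.0, 17.0, 346.0], [3.0, 18.0, 342.0], [43.0, -36.0, 343.0], [5.0, 19.0, 338.0], [11.0, 29.0, 328.0], [2.0, 22.0, 329.0], [3.0, 22.0, 325.0], [50.0, -35.0, 325.0], [11.0, 29.0, 315.0], [55.0, -31.0, 316.0], [7.0, 25.0, 314.0], [50.0, -35.0, 315.0], [7.0, 25.0, 310.0], [44.0, -39.0, 314.0], [-1.0, 15.0, 311.0], [43.0, -36.0, 310.0], [9.0, 22.0, 304.0], [35.0, -38.0, 309.0], [44.0, -35.0, 306.0], [11.0, 20.0, 300.0], [48.0, -28.0, 300.0], [17.0, 30.0, 293.0], [61.0, -23.0, 293.0], [19.0, 35.0, 288.0], [8.0, 22.0, 294.0], [51.0, -31.0, 294.0], [52.0, -34.0, 294.0]]
```

Call:
jog_arm([
  [[0,0,0],[3,0,-4],1],
  [[0,0,0],[4,0,-4],1],
  [[0,0,0],[0,0,-5],1],
  [[0,0,0],[0,0,-4],1],
  [[0,0,0],[0,0,0],1],
  [[0,0,0],[0,0,0],1],
])

```text
clock: 32.12
eef_pos: [581.1, -202.4, 136.2]
tool_rot: [-0.009, 1.567, 0.049]
force: [-0.5, 0.2, -1.5]
width: 0.3
```

```bash
cat > red.py <<'E'
from mod import *
def red(cam_,lo=40,hi=140):
    d=cam(cam_);P=pts(d);hsv=cv2.cvtColor(d["img"],cv2.COLOR_RGB2HSV);h=hsv[...,0]
    a=np.radians(3.4);u=np.array([np.cos(a),np.sin(a)]);v=np.array([-u[1],u[0]])
    m=((h<8)|(h>172))&(hsv[...,1]>110);q=fit(m,P);S=(q[:,:2]-DK)@u;T=(q[:,:2]-DK)@v
    k=(abs(S)<115)&(abs(T)<40)&(q[:,2]>lo)&(q[:,2]<hi);A=np.stack([S,T,q[:,2]],1)[k]
    A=A[A[:,0].argsort()]
    print(cam_,len(A))
    if len(A)>3:
        L,_=np.zeros(len(A)),0
        br=np.r_[0,np.nonzero(np.diff(A[:,0])>6)[0]+1,len(A)]
        for i,j in zip(br[:-1],br[1:]): print("  cluster",j-i,A[i:j].mean(0).round(1),A[i:j].min(0).round(1),A[i:j].max(0).round(1))
    return d
E
python3 - <<'E'
from red import *
s=read_state(); print(s["force"]); to(dk(24,0,136),93.4)
red("scene"); red("wrist");red("top")
E
```

```text
[-0.49771635  0.17162691 -1.54464973]
 pos [ 581.1 -202.4  136.2] jaw 93.35 turn [-0.05  0.23  0.  ] shift [ 0.2 -0.8  6.4]
scene 30
  cluster 1 [-14.1 -10.5  67.4] [-14.1 -10.5  67.4] [-14.1 -10.5  67.4]
  cluster 11 [ 1.  -8.3 58.2] [ -2.5 -13.9  52.8] [ 3.9 -0.7 63.4]
  cluster 3 [14.6 -0.1 56.3] [11.4 -3.2 54.1] [16.2  5.6 59.5]
  cluster 3 [ 24.9 -12.6 124.6] [ 24.2 -13.3 121.4] [ 25.5 -12.2 128.2]
  cluster 12 [ 50.2  -3.4 110.9] [ 47.4 -12.1 103.1] [ 54.8   4.9 117. ]
wrist 386
  cluster 386 [ 0.7 -0.5 59.8] [ -2.7 -15.   56.5] [ 4.8 14.1 62.8]
top 6
  cluster 6 [ 3.6  7.5 60.9] [-1.8 -1.5 50.8] [ 6.  14.  68.6]
```

Bar lies at dock x 0.7, z ≈ 56 (top 60): down on the module in front of the lug. Now swing the lever over.

Call:
jog_arm([
  [[0,0,0],[15,1,0],1],
  [[0,0,0],[0,0,16],1],
  [[0,0,0],[0,0,10],1],
  [[0,0,0],[2,0,8],1],
  [[0,0,0],[2,0,7],1],
  [[0,0,0],[0,0,0],1],
])

```text
clock: 33.02
eef_pos: [622.2, -198.9, 116.8]
tool_rot: [0.007, 1.567, 0.066]
force: [-0.5, -0.1, -0.5]
width: 0.2
```

```bash
python3 - <<'E'
from red import *
s=read_state(); print(s["force"]); to(dk(74,0,106.5),93.4)
d=red("scene");
E
```

```text
[-0.52031907 -0.10627088 -0.51067278]
 pos [ 622.2 -198.9  116.8] jaw 93.36 turn [-0.04  0.22 -0.  ] shift [10.4 -1.8 15.2]
scene 19
  cluster 12 [ 5.8 -6.9 58.7] [  1.7 -15.3  55.5] [ 8.2  2.4 61.8]
  cluster 3 [22.8  8.1 54.6] [19.9 -4.5 52.9] [26.2 15.  57. ]
  cluster 2 [ 64.6 -11.6 109.4] [ 63.3 -12.6 106.8] [ 66.  -10.6 112. ]
  cluster 2 [ 74.8  -8.1 105. ] [ 73.6  -9.1 103.8] [ 76.1  -7.1 106.2]
```

Call:
jog_arm([
  [[0,0,0],[5,-1,8],1],
  [[0,0,0],[6,0,7],1],
  [[0,0,0],[7,0,4],1],
  [[0,0,0],[6,0,2],1],
  [[0,0,0],[0,0,0],1],
])

```text
clock: 33.7
eef_pos: [642.5, -198.4, 92.3]
tool_rot: [0.292, 1.569, 0.351]
force: [-0.4, -0.4, -0.2]
width: 0.0
```

```bash
python3 - <<'E'
from red import *
s=read_state(); print(s["force"]); to(dk(84,0,86),93.4)
d=red("scene"); red("top")
E
```

```text
[-0.35806928 -0.39939609 -0.1637944 ]
 pos [ 642.5 -198.4   92.3] jaw 93.36 turn [-0.04  0.12 -0.04] shift [ 6.3 -1.1  4.9]
scene 19
  cluster 18 [10.7 -4.9 58.8] [  6.9 -15.5  53.4] [17.   5.4 63.6]
  cluster 1 [ 86.1 -13.1  78. ] [ 86.1 -13.1  78. ] [ 86.1 -13.1  78. ]
top 4
  cluster 4 [14.1  5.8 57.9] [10.4 -1.9 52.1] [15.6 11.9 61.2]
```

Call:
jog_arm([
  [[0,0,0],[3,-1,4],1],
  [[0,0,0],[3,0,2],1],
  [[0,0,0],[2,0,0],1],
  [[0,0,0],[1,0,0],1],
  [[0,0,0],[0,0,0],1],
])

```text
clock: 34.42
eef_pos: [649.4, -199.4, 85.6]
tool_rot: [-0.041, 1.566, 0.017]
force: [-1.3, 0.8, 8.6]
width: -0.1
```

```bash
python3 - <<'E'
from red import *
s=read_state(); print(s["force"]); to(dk(86,0,83),93.4)
d=red("scene"); red("top")
E
```

```text
[-1.30305813  0.77150502  8.64745484]
 pos [ 649.4 -199.4   85.6] jaw 93.35 turn [-0.05  0.26  0.01] shift [2.6 0.3 0.1]
scene 19
  cluster 19 [10.5 -5.  58.5] [  5.9 -15.3  50.6] [15.2  9.2 63.6]
top 2
```

Call:
jog_arm([
  [[0,0,0],[1.5,0,2],1],
  [[0,0,0],[0,0,0],1],
  [[0,0,0],[0,0,0],1],
])

```text
clock: 34.9
eef_pos: [649.6, -199.4, 85.3]
tool_rot: [0.264, 1.57, 0.322]
force: [-7.3, 1.1, 18.1]
width: 0.1
```

Call:
jog_arm([
  [[0,0,0],[-20,0,0],1],
  [[0,0,0],[-50,0,0],1],
  [[0,0,0],[-50,0,-30],1],
  [[0,0,0],[-40,0,-50],1],
  [[0,0,0],[-20,0,-50],1],
  [[0,0,0],[0,0,0],1],
  [[0,0,0],[0,0,0],1],
])

```text
clock: 35.78
eef_pos: [522.7, -206.8, 262.0]
tool_rot: [-0.063, 1.565, -0.004]
force: [-0.0, 0.6, -0.4]
width: -0.0
```

```bash
python3 - <<'E'
from red import *
s=read_state(); print(s["force"],s["eef_pos"]); 
red("scene"); d=red("wrist"); save(d,"w13",(130,60,390,255),3); d=mod("w14")
P=pts(d);a=np.radians(3.4);u=np.array([np.cos(a),np.sin(a)]);v=np.array([-u[1],u[0]])
Q=fit(np.ones(P.shape[:2],bool),P);S=(Q[:,:2]-DK)@u;T=(Q[:,:2]-DK)@v;Z=Q[:,2]
k=(Z>6)&(Z<40)&(abs(S)<30)&(T>55)&(T<110);print("knob",np.sort(T[k])[-4:].round(1))
r=(abs(T)<20)&(Z>25)&(Z<55)&(S<-60)&(S>-105);print("rear",np.sort(S[r])[:30:10].round(1))
print("lever z",[(k,float(np.median(Z[(abs(S-k)<1.5)&(abs(T)<8)]).round(1))) for k in range(45,112,5) if ((abs(S-k)<1.5)&(abs(T)<8)).any()])
E
```

```text
[-0.00340831  0.58965493 -0.35558473] [ 522.70294208 -206.76949571  262.00307683]
scene 19
  cluster 16 [10.5 -5.6 57.6] [  4.7 -20.7  50.5] [18.2  9.4 63.5]
  cluster 3 [97.5 -4.7 64. ] [94.  -7.3 62.8] [101.9  -1.1  66. ]
wrist 159
  cluster 159 [ 9.8 -0.1 59.2] [  6.6 -15.5  53.6] [14.4 14.2 62. ]
fl 698 [-66.5  26.4] [-40.4  41.7] ((-18.68560028076172, 0.3678321838378906), (83.25394439697266, 95.9732437133789), 89.91426849365234) 0.0027
body 2387 [-66.2  29.2] [-29.6  25.8] ((-18.30065155029297, -1.845041275024414), (96.64007568359375, 55.91938018798828), 0.08042456954717636) 0.0051
fin 394 [-60.5 -13.1] [-8.1  3.7] ((-36.846439361572266, -1.50634765625), (12.90005874633789, 47.690433502197266), 89.6012191772461) 0.0004
knob [90.4 90.7 90.8 91.1]
rear [-66.9 -66.7 -66.6]
lever z [(45, 46.4)]
```

View pics/w13.png

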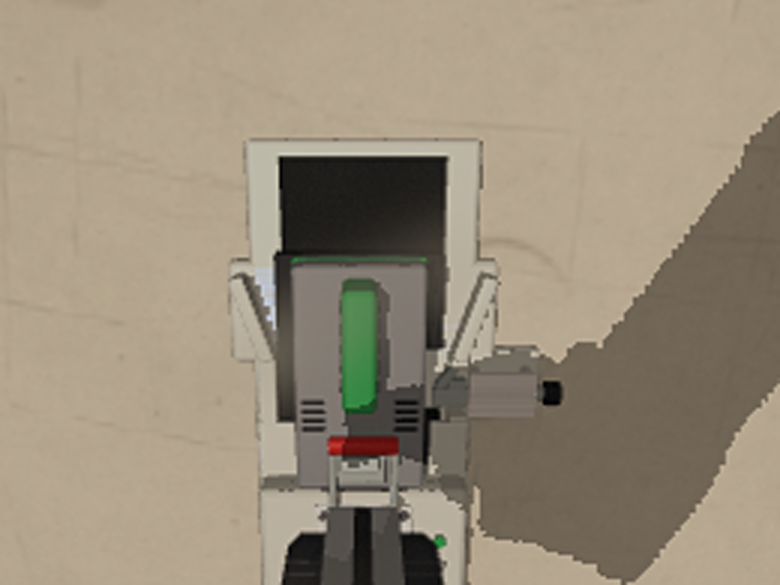

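Bar (363,446) sits in front of the lug (360,463), with the knob at its sprung-out place. I'll rise to verify the lever is flat.

Call:
jog_arm([
  [[0,0,0],[-50,0,0],1],
  [[0,0,0],[-50,0,0],1],
  [[0,0,0],[-20,0,0],1],
  [[0,0,0],[0,0,0],1],
  [[0,0,0],[0,0,0],1],
])

```text
clock: 36.55
eef_pos: [521.1, -206.4, 379.6]
tool_rot: [0.995, 1.569, 1.054]
force: [-0.2, -0.5, -0.3]
width: -0.1
```

```bash
python3 - <<'E'
from red import *
s=read_state(); print(s["force"],s["eef_pos"]); 
d=red("wrist"); save(d,"w15",(140,60,400,255),3); P=pts(d)
a=np.radians(3.4);u=np.array([np.cos(a),np.sin(a)]);v=np.array([-u[1],u[0]])
Q=fit(np.ones(P.shape[:2],bool),P);S=(Q[:,:2]-DK)@u;T=(Q[:,:2]-DK)@v;Z=Q[:,2]
print("lever z",[(k,float(np.median(Z[(abs(S-k)<2)&(abs(T)<7)]).round(1))) for k in range(40,125,5) if ((abs(S-k)<2)&(abs(T)<7)).any()])
r=(abs(T)<20)&(Z>25)&(Z<55)&(S<-60)&(S>-105);print("rear",np.sort(S[r])[:30:10].round(1)); f=(abs(T)<45)&(Z>7)&(Z<17)&(S<-100)&(S>-125);print("front",np.sort(S[f])[:60:20].round(1))
E
```

```text
[-0.17624464 -0.49949551 -0.29130641] [ 521.0712523  -206.44003     379.57947993]
wrist 71
  cluster 71 [ 9.6  0.2 59.9] [  6.9 -14.4  56.6] [12.6 14.5 61.9]
lever z [(40, 46.5), (45, 49.4), (50, 60.6), (55, 61.0), (60, 48.8), (65, 60.8), (70, 61.0), (75, 61.3), (80, 61.1), (85, 61.1), (90, 61.2)]
rear [-66.7 -66.6 -66.5]
front [-113.6 -113.6 -113.5]
```

View pics/w15.png

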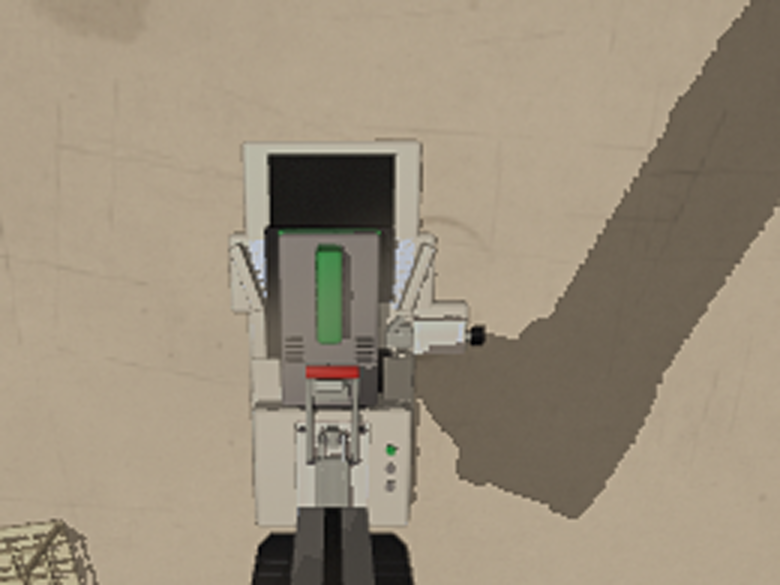

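The lever top reads 61 mm all along s = 50–90, so it is level, and the bar is on the lug. Handing in.

```bash
python3 -c "
from cell import *
print(finish_job())"
```

```text
the job is handed in; nothing more can be done
None
```

The green module is loaded, clicked in and latched, and I handed the job in at about 37 s of the 64 s allowed. The hand-in reports no verdict.

**What I did:** I set the module on the apron by its fin. It stuck at the catch: pushed by the fin it tipped nose-down, and pushed from behind at the centre it turned sideways. What worked was pushing low on its rear with half-open fingers. Then I tipped the loop over the keeper and pressed the lever flat.

**Last checks:**
- **Lever:** level, its top at 61 mm all along, and it stayed down after the finger left.
- **Loop bar:** at dock x about 9.7 mm, on the front of the lug. That matches the 10 mm expected with the module drawn in.
- **Catch knob:** back at its sprung-out position (about 91 mm, as at the start).
- **Module:** origin at about dock x -17 mm. It should be at -16, and my measurements are good to 1–2 mm.
- **Gripper:** clear of everything, with no force on it.

**Not as planned or not checked:**
- After the push the module read about 2.5 mm beyond the click position, not sprung back onto the catch. I took the knob's position as proof of the click.
- The wrist force reached about 50 N for a moment at the first jam, under the 120 N limit. That was the fingers holding the fin; no arm or gripper-body contact was seen.
- I never aimed at the orange module or anything else on the table, but I did not measure their positions again at the end.

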